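# Load two bearing rings into the inclined tube

## Task

Load the two small bearing rings for the hardness test: drop both into the inclined plastic tube, so that they lie flat on each other as one column, fully down on its floor. (A ring that is let go askew, or well above its seat, can stick in the leaning tube.) Leave the larger ring and the solid disc where they lie.

Things in the scene. Friction and masses are not known exactly. Their poses are not given: they have to be found in the camera images.
- ring_tube: fixed grey plastic tube on a dark steel stand, leaning 0.52 rad from vertical (always), mouth roughly towards the robot. Origin: centre of the underside of its 80 mm wide floor disc, 46 mm above the bench; z runs up the axis, out of the mouth; y is level. Along z: rings rest on the floor at 6 mm; bore 66 mm from there to 42 mm; wall 3.5 mm, open on its +y and -y sides (see tube_mouth)
- tube_mouth (a point): centre of the tube's rim, 54 mm up the tube's z axis from its origin. The lead-in flares from 66 mm bore at z 42 mm to 73 mm at the rim. Two gaps for the fingers, 38 mm wide, run from rim to floor at the tube's +y and -y sides, so a gripper closing along the tube's y can lower a ring to the floor. Nothing within 90 mm stands higher than the mouth
- ring_a: one of two identical ground-steel bearing rings, 62 mm outside, about 44 mm bore, 12 mm thick, 0.08 to 0.17 kg, lying flat on the bench at the start; origin at the centre of its underside, z along the ring's axis
- ring_b: one of two identical ground-steel bearing rings, 62 mm outside, about 44 mm bore, 12 mm thick, 0.08 to 0.17 kg, lying flat on the bench at the start; origin at the centre of its underside, z along the ring's axis
- ring_a_mid (a point): the middle of ring_a, on its axis at half its thickness (6 mm from its underside)
- ring_b_mid (a point): the middle of ring_b, on its axis at half its thickness (6 mm from its underside)
- large_ring: a bearing ring of the same steel, 80 mm outside and 15 mm thick, too large for the tube; lies flat among the others; not to be moved. Origin at the centre of its underside. Between the left and the right pair the hardness tester stands close behind, with a 90 mm high base from about x 0.48 and a rod out to about x 0.50 at 0.3 m height: pass it with the hand drawn back
- solid_disc: a solid steel disc without bore, 64 mm across and 12 mm thick, lying flat among the rings; not to be moved. The four round things (rings included) lie along the front of the bench, two left and two right, in any order, centres over 105 mm apart. Origin at the centre of its underside
Mind the look-alikes: they are no part of the job. What is shaped like the ring_b but turquoise is not meant.

How it is judged:
By the outcome, as a careful person would: the job done as asked, in the order asked, and still so for the second after the job is handed in, with the robot touching nothing.
It also fails if it takes over 64 s, if anything falls off the work surface, if the arm or the gripper's body presses on something with over 40 N, if the wrist force passes 120 N, or if a joint passes its speed limit or range.

## Robot

A 7-joint arm with a two-finger parallel gripper is mounted at the origin on a cart in front of the work surface, level with it; the furniture and walls round the work are solid. World frame = base frame: x ahead of the robot, y to its left, z up, the work surface at z = 0. Lengths are in m, angles in rad, forces in N, time in s.
With the tool pointing down it reaches from about 0.4 to 0.85 m from the base axis. Payload 10.4 kg.
Tool frame: the origin (TCP) lies at the very end of the fingers, on their centre line; the grasp point (between the pads) lies 19 mm behind it; z points along the fingers, y is the direction in which the jaws open and shut (so a half turn about z gives the same grasp; the last joint's range is limited). The gripper opens to 87 mm and grips with 3 to 60 N. Pads are 19 mm wide; open, the fingers measure 117 mm over their backs; the gripper's body (75 mm by 190 mm) begins 51 mm behind the grasp point.
Start: joints at [1.214, 0.332, -0.065, 1.46, 0.022, 1.35, -0.088], TCP at [0.205, -0.591, 0.191] pointing down, gripper open.
Joint ranges: [-2.6, 2.6], [-0.5, 2.12], [-1.47, 1.34], [0.16, 2.42], [-1.27, 4.41], [0.06, 2.06], [-2.6, 2.6]. Speed limits (rad/s): [2.22, 2.22, 2.79, 2.79, 3.14, 3.14, 3.14].

## Interface

Orientations are given as a unit quaternion [x, y, z, w].
In Python, from bench import read_state, camera, close_job gives the robot as it stands.
- The arm moves only by the shell command python3 -m inch 'ROWS' [OPENING] [FORCE]. ROWS is JSON, a list of rows, each a list of 6 numbers: the shift along the tool's x, y, z as a fraction of full scale, then the turn, a rotation vector about the tool's x, y, z as a fraction of full scale. In form: [[tx, ty, tz, ax, ay, az], ...]. A call has 1 to 5 rows; each row shifts and turns the commanded pose from where the row before left it, along the tool's axes as they then stand; what a row does not reach is not made up. Full scale, the value 1, is 0.04 m for a shift and 120 degrees for a turn. A row lasts 1/8 s, in which the tool goes at most 62.5 mm and 10.7 degrees, less where a joint would pass 70% of its speed; a pose out of reach is approached as far as the arm can. A call with a number of a shift or a turn outside -1 to 1 is refused whole. A call with a gripper value outside its range is refused whole. OPENING is the opening, from -1 (shut) to 1 (fully open), so that 0 is half open, set as the call begins (- or left out, the last holds). The fingers move at their own pace and stop on an object; FORCE is the grip in N (left out, the last holds). Time passes only in rows, so rows that do not move let the fingers close. It gives the time, the measured TCP pose, the force and the opening at its end, in the units of the state.
- read_state(): the state, without advancing time (a new reading comes with each control period).
- camera(name): name is "scene" or "top" or "wrist"; returns a dict with "img" (384x512x3 uint8, red, green, blue), "depth" (384x512 float32, m along the optical axis (not along the pixel's ray), 0 where there is no reading), "fx", "fy", "cx", "cy" (pixels), "position" and "orientation" of the camera in the world; the wrist camera has in their place "tool_from_camera" (4x4, takes a point from camera to tool coordinates, whose origin is the TCP and whose axes are the flange's). Camera axes: x right, y down, z forward; pixel columns grow to the right and rows downward; lengths in m; the calibration is good to about 2 mm. A picture is of the moment at which its call begins: read the wrist's pose just before it.
- close_job(): hands the job in, once; it reports no verdict.
The state is a dict: "time": time; "joint_positions": joint angles; "joint_vel": joint speeds; "joint_torque": joint torques, N m; "ee_pos": TCP position; "eef_rot": TCP orientation; "ft_force": force on the tool from outside, world axes, zero at the start; "torque": the same for the moment, N m; "width": finger opening in m.
Only numpy, scipy, OpenCV 4.12 (cv2) and the standard library are available. Lean on these libraries where they do the work, as an engineer would, in place of code of your own. Each camera call takes 0.05 s, during which the arm holds its last target.

## Working session

There is one attempt and no reset: what is moved stays moved. The work goes in short steps, Python scripts to look and compute and a shell command to move; the robot and the scene stay as the last step left them, time stands still between calls to the robot, and variables do not carry over. Pictures are saved under pics/ and viewed, and the job is handed in when it is done.

```bash
ls; mkdir -p pics
python3 - <<'E'
from bench import read_state,camera
import cv2,numpy as np
s=read_state(); print(s)
for n in("scene","top"):
    c=camera(n); cv2.imwrite(f"pics/{n}0.png",c["img"][:,:,::-1]); print(n,c["fx"],c["cx"],c["cy"],c["position"],c["orientation"])
    np.savez(f"{n}0.npz",**c)
E
```

```text
pics
{'time': 0.0, 'joint_positions': array([ 1.21443681,  0.33284754, -0.06471266,  1.46090112,  0.02161699,
        1.34992656, -0.08849152]), 'joint_vel': array([ 0.001057  ,  0.00074629,  0.00104518,  0.0021096 , -0.00229281,
        0.00196132, -0.0008439 ]), 'joint_torque': array([-8.61453509e-05, -6.23256612e+01,  2.47716287e-02, -3.89888656e+01,
       -6.13072584e-02,  3.99532705e-02,  1.59197430e-04]), 'ee_pos': array([ 0.20460435, -0.59011485,  0.19058841]), 'eef_rot': array([ 9.86103940e-01,  1.66128082e-01, -1.52977551e-04, -6.76078498e-04]), 'ft_force': array([-0.71564521,  0.19251539,  0.02414873]), 'torque': array([ 0.00558317, -0.02411378,  0.01484146]), 'width': 0.08671800877598136}
scene 467.16307197597996 254.70314457622976 189.2337270440599 [-0.35363402  0.54645792  0.8029699 ] [-0.39356064  0.79357615 -0.41240646  0.21276237]
top 349.8757376561834 255.2385449027475 197.61178890730815 [ 0.33379092 -0.07635579  1.18843881] [ 0.70833738 -0.70133273  0.05783129 -0.05519145]
```

View pics/scene0.png

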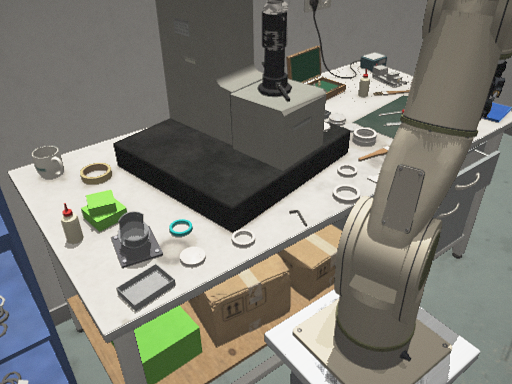

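View pics/top0.png

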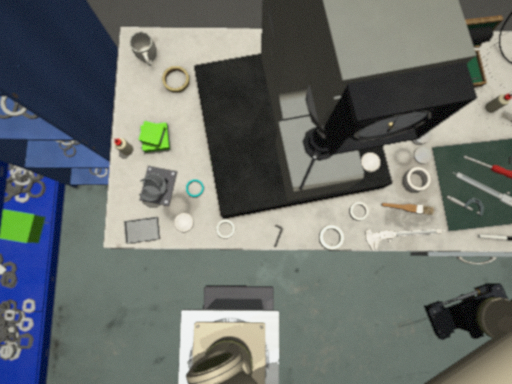

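```bash
cat > h.py <<'E'
import numpy as np,cv2
from scipy.spatial.transform import Rotation as R
from bench import read_state,camera
def cloud(c,T=None):
    d=c["depth"];v,u=np.indices(d.shape)
    P=np.stack([(u-c["cx"])/c["fx"]*d,(v-c["cy"])/c["fy"]*d,d],-1)
    if T is None: Rm=R.from_quat(c["orientation"]).as_matrix();t=c["position"]
    else: Rm=T[:3,:3];t=T[:3,3]
    return P@Rm.T+t
def rayz(c,u,v,z,T=None):
    if T is None: Rm=R.from_quat(c["orientation"]).as_matrix();t=c["position"]
    else: Rm=T[:3,:3];t=T[:3,3]
    r=Rm@np.array([(u-c["cx"])/c["fx"],(v-c["cy"])/c["fy"],1]); return t+r*(z-t[2])/r[2]
def wrist(name):
    s=read_state();c=camera("wrist")
    T=np.eye(4);T[:3,:3]=R.from_quat(s["eef_rot"]).as_matrix();T[:3,3]=s["ee_pos"]
    T=T@c["tool_from_camera"]
    cv2.imwrite(f"pics/{name}.png",c["img"][:,:,::-1]);np.savez(name+".npz",T=T,**c)
    return s,c,T
E
python3 - <<'E'
from h import *
c=dict(np.load("top0.npz"))
for n,u,v in[("disc",184,223),("ringL",226,228),("large",331.5,237),("ringR",359,211),("turq",195,187)]:
    print(n,rayz(c,u,v,.012).round(4), )
X=cloud(c); print(X[223,184],X[200:206,150:160].mean((0,1)))
# tube region
reg=X[160:212,135:180].reshape(-1,3); m=reg[:,2]>.03; q=reg[m]; print(q.min(0),q.max(0))
# scene cloud
s=dict(np.load("scene0.npz"));Y=cloud(s)
reg=Y[205:265,105:165].reshape(-1,3);q=reg[reg[:,2]>.03];print(q.min(0),q.max(0),len(q))
a=cv2.resize(c["img"][155:260,110:250],None,fx=5,fy=5,interpolation=2)[:,:,::-1];cv2.imwrite("pics/cl.png",a)
a=cv2.resize(c["img"][185:260,270:390],None,fx=5,fy=5,interpolation=2)[:,:,::-1];cv2.imwrite("pics/cr.png",a)
a=cv2.resize(s["img"][200:310,90:230],None,fx=5,fy=5,interpolation=2)[:,:,::-1];cv2.imwrite("pics/cs.png",a)
E
```

```text
disc [0.4347 0.1589 0.012 ]
ringL [0.4193 0.0173 0.012 ]
large [ 0.3927 -0.3365  0.012 ]
ringR [ 0.4813 -0.432   0.012 ]
turq [0.5583 0.1265 0.012 ]
[0.43477666 0.1590703  0.01126292] [0.50068936 0.25670372 0.02993025]
[ 0.33379092 -0.07635579  0.03533015] [0.59275387 0.29327005 1.18843881]
[-0.35363402  0.21780485  0.03012174] [0.71964718 0.54645792 0.8029699 ] 1150
```

View pics/cl.png

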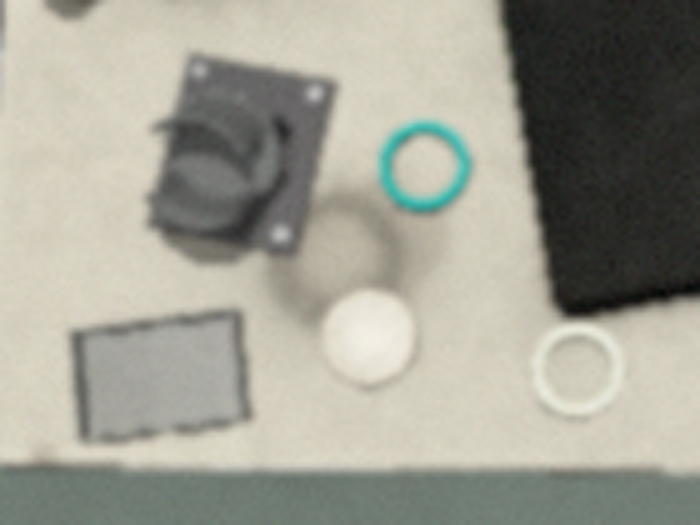

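View pics/cr.png

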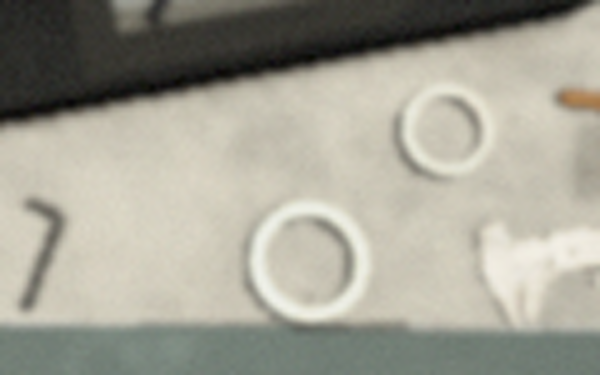

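View pics/cs.png

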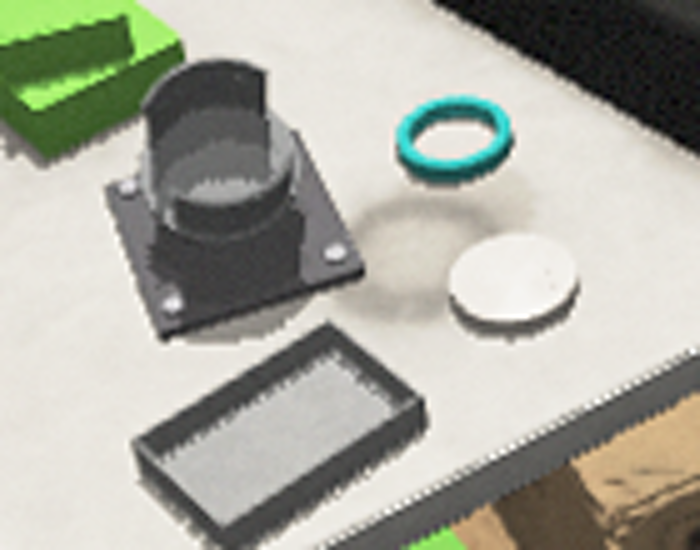

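Candidates (top image): small rings at (226,228) and (359,211), both about 62 mm and near-white steel. Others: solid disc (184,223), large ring (331,237) about 80 mm, and the turquoise look-alike (195,187). The two small steel rings fit the description. Confirmed in the crops. I start with the right one.

```bash
python3 -m inch '[[0,0,0,0,0,0.08],[0,0,0,0,0,0.08],[1,-0.56,0,0,0,0],[1,-0.56,0,0,0,0],[1,-0.56,0,0,0,0]]' 1; python3 -m inch '[[1,-0.56,0,0,0,0],[1,-0.56,0,0,0,0],[1,-0.56,0.5,0,0,0],[0.5,-0.56,0.5,0,0,0],[0,0,0,0,0,0]]'
python3 - <<'E'
from h import *
s,c,T=wrist("w1"); print(s["ee_pos"],s["eef_rot"],s["time"]); print(c["tool_from_camera"],c["fx"])
E
```

```text
time: 0.72
ee_pos: [0.3259, -0.5225, 0.191]
eef_rot: [1.0, -0.001, -0.0, -0.0]
ft_force: [0.6, -0.2, 0.1]
width: 0.0869
time: 1.35
ee_pos: [0.4664, -0.4305, 0.149]
eef_rot: [1.0, 0.002, -0.001, -0.002]
ft_force: [-1.1, -0.8, 0.1]
width: 0.0867
[ 0.46642505 -0.43047016  0.14901726] [ 0.99999625  0.00179498 -0.00101125 -0.00180672] 1.35
[[ 1.06654536e-04 -9.60538041e-01 -2.78148631e-01  7.63838260e-02]
 [ 9.99999984e-01  6.21717983e-05  1.68744880e-04  4.10873265e-04]
 [-1.44792875e-04 -2.78148645e-01  9.60538032e-01 -1.93848790e-01]
 [ 0.00000000e+00  0.00000000e+00  0.00000000e+00  1.00000000e+00]] 285.9355786151876
```

View pics/w1.png

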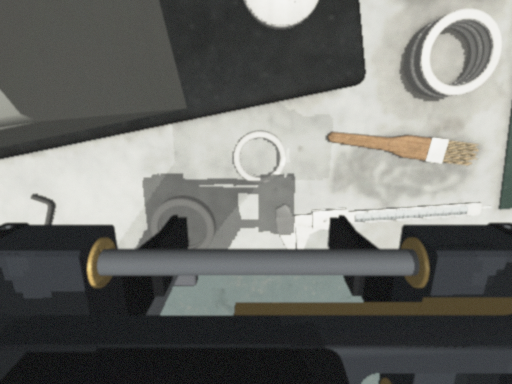

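The wrist picture shows the small ring at (259,155) with bore visible, tester base upper left. The other ring-like items at (458,52) are a stack at the back. I measure the ring centre.

```bash
cat >> h.py <<'E'
def ringfit(c,T,u0,v0,r=45,zt=.012):
    # unproject onto plane z=.012, threshold bright, fit
    X=cloud(c,T); v,u=np.indices(X.shape[:2])
    near=((u-u0)**2+(v-v0)**2<r*r)
    hgt=X[...,2]; m=near&(hgt>.007)&(hgt<.02)&(c["depth"]>0)
    p=X[m]; print("n",len(p),"z",np.median(p[:,2]))
    (cx,cy),rad=cv2.minEnclosingCircle(p[:,:2].astype(np.float32))
    from scipy.optimize import least_squares
    # robust: annulus centre by minimising spread about mid radius
    f=lambda q:np.hypot(p[:,0]-q[0],p[:,1]-q[1])-.0265
    s=least_squares(f,p[:,:2].mean(0),loss="soft_l1",f_scale=.003).x
    # image-based: bright ring ellipse
    g=cv2.cvtColor(c["img"],cv2.COLOR_RGB2GRAY)
    print("enc",cx,cy,rad,"fit",s,"mean",p[:,:2].mean(0))
    return s
E
python3 - <<'E'
from h import *
d=dict(np.load("w1.npz"));ringfit(d,d["T"],259,155,40)
print(rayz(d,259,155.5,.012,d["T"]))
c=d["img"][120:190,225:295];cv2.imwrite("pics/w1c.png",cv2.resize(c,None,fx=8,fy=8,interpolation=2)[:,:,::-1])
s=read_state();print(s["ee_pos"])
E
```

```text
n 952 z 0.012092778173437818
enc 0.4813852608203888 -0.43170976638793945 0.031205756589770317 fit [ 0.48187276 -0.43179456] mean [ 0.48236846 -0.43189116]
[ 0.48364388 -0.43175053  0.012     ]
[ 0.46520108 -0.43283567  0.15033257]
```

View pics/w1c.png

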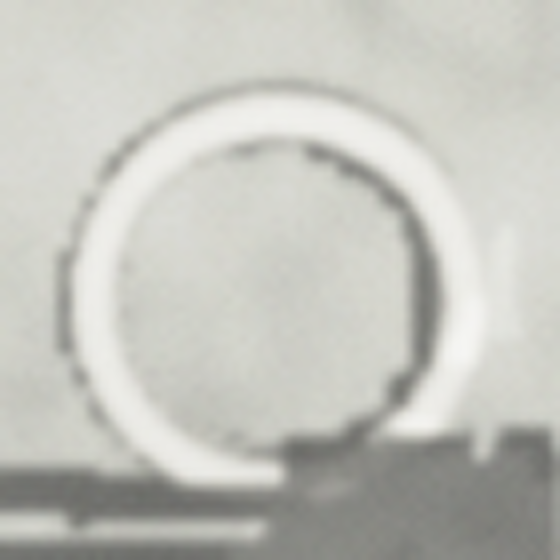

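```bash
python3 -m inch '[[0.2,0,0.8,0,0,0],[0.2,0,0.8,0,0,0],[0,0,0.8,0,0,0],[0,0,0.7,0,0,0],[0,0,0,0,0,0]]'
python3 - <<'E'
from h import *
print(np.mean([read_state()["ee_pos"] for i in range(5)],0), read_state()["eef_rot"])
E
```

```text
time: 2.02
ee_pos: [0.4787, -0.4346, 0.0258]
eef_rot: [1.0, -0.002, -0.002, -0.001]
ft_force: [-0.2, -0.6, 0.9]
width: 0.0874
[ 0.47872258 -0.43458721  0.02577114] [ 9.99997159e-01 -1.58618983e-03 -1.58930464e-03 -8.00651743e-04]
```

```bash
python3 -m inch '[[0.06,-0.04,0.35,0,0,0],[0,0,0.2,0,0,0],[0,0,0,0,0,0],[0,0,0,0,0,0]]'; python3 -m inch '[[0,0,0,0,0,0]]'
```

```text
time: 2.52
ee_pos: [0.4836, -0.4328, 0.0059]
eef_rot: [1.0, -0.001, 0.0, 0.0]
ft_force: [-0.6, 0.8, 0.4]
width: 0.0872
time: 2.65
ee_pos: [0.4837, -0.4327, 0.0059]
eef_rot: [1.0, -0.001, 0.0, 0.0]
ft_force: [1.1, -0.5, 0.4]
width: 0.087
```

```bash
python3 -m inch '[[-0.02,0,0.06,0,0,0],[0,0,0,0,0,0]]'; python3 -m inch '[[0,0,0,0,0,0],[0,0,0,0,0,0],[0,0,0,0,0,0],[0,0,0,0,0,0]]' -1 30
```

```text
time: 2.9
ee_pos: [0.4824, -0.4325, 0.0028]
eef_rot: [1.0, -0.001, -0.0, -0.0]
ft_force: [0.1, -0.0, -1.1]
width: 0.0868
time: 3.4
ee_pos: [0.4826, -0.4325, 0.003]
eef_rot: [1.0, -0.001, 0.0, 0.0]
ft_force: [-0.7, -0.3, 0.4]
width: 0.0551
```

```bash
python3 -m inch '[[0,0,0,0,0,0],[0,0,0,0,0,0]]'
python3 - <<'E'
from h import *
s,c,T=wrist("w2"); print(s["width"],s["ft_force"])
E
```

```text
time: 3.65
ee_pos: [0.4826, -0.4325, 0.003]
eef_rot: [1.0, -0.001, 0.0, 0.0]
ft_force: [0.1, 0.4, -0.9]
width: 0.0346
0.034627791931593634 [ 0.11493622  0.43574291 -0.94959774]
```

View pics/w2.png

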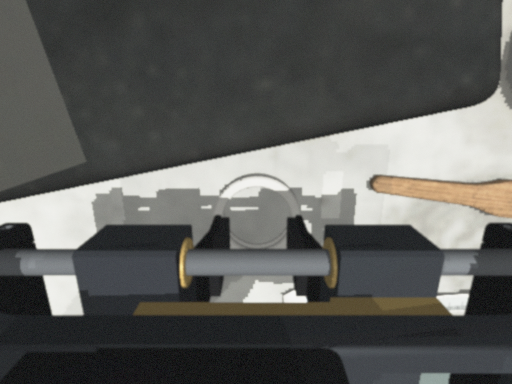

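Run:
```python
from h import *
d=dict(np.load("w2.npz"));T=d["T"];ringfit(d,T,258,205,60)
X=cloud(d,T)
for v in(176,180,185,190,210,240,246): print(v,X[v,258].round(4),d["img"][v,258])
Y=(X-read_state()["ee_pos"])
# finger points in tool frame
for v,u in((225,215),(225,300),(240,215),(215,225),(215,295)): print(v,u,X[v,u].round(4))
c=d["img"][160:310,180:340];cv2.imwrite("pics/w2c.png",cv2.resize(c,None,fx=4,fy=4,interpolation=2)[:,:,::-1])
```

```text
n 1619 z 0.012132440043487625
enc 0.4817011058330536 -0.43175044655799866 0.031183257699012756 fit [ 0.48340019 -0.43189762] mean [ 0.49399512 -0.43228939]
176 [ 0.5122 -0.4331  0.0115] [184 184 177]
180 [ 0.5098 -0.4331  0.013 ] [242 242 239]
185 [ 0.506  -0.4331  0.0118] [237 237 233]
190 [ 0.4992 -0.4331  0.0011] [221 222 217]
210 [ 4.835e-01 -4.331e-01 -1.000e-04] [128 130 126]
240 [ 4.594e-01 -4.330e-01  2.000e-04] [127 127 122]
246 [ 0.4569 -0.433   0.0051] [135 134 129]
225 215 [ 0.4939 -0.4091  0.0501]
225 300 [ 0.494  -0.4563  0.0505]
240 215 [ 0.492  -0.4111  0.0646]
215 225 [ 4.796e-01 -4.087e-01 -1.000e-04]
215 295 [ 0.4942 -0.4553  0.0362]
```

View pics/w2c.png

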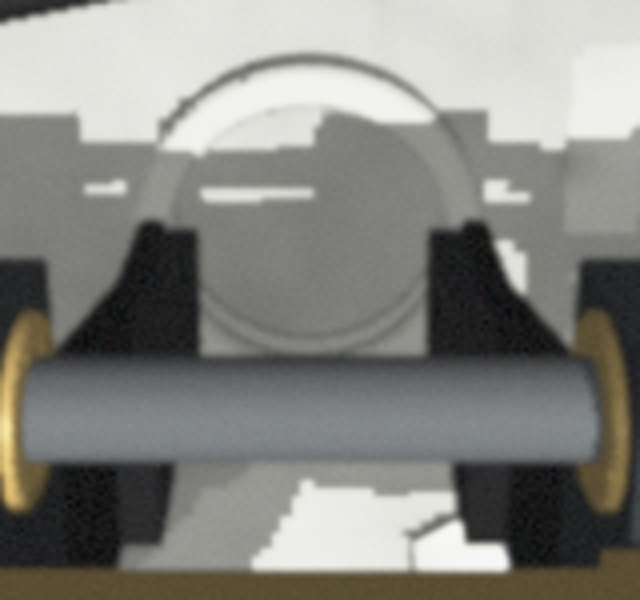

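Run:
```python
from h import *
for n in("w1","w2"):
    d=dict(np.load(n+".npz"));M=d["tool_from_camera"];X=cloud(d,M)
    dark=(d["img"].sum(-1)<150)&(d["depth"]>0)&(X[...,2]<.0)&(abs(X[...,1])<.06)
    # tool coords: x fwd, z (0 at tip)
    for v in range(205,236,3):
        us=np.where(dark[v,130:400])[0]+130
        if len(us): print(n,v,[(u,X[v,u].round(3).tolist()) for u in (us[0],us[len(us)//3],us[-1])])
```

```text
w1 217 [(np.int64(171), [0.011, -0.051, -0.036]), (np.int64(174), [0.012, -0.049, -0.037]), (np.int64(343), [0.012, 0.051, -0.037])]
w1 220 [(np.int64(169), [0.011, -0.051, -0.04]), (np.int64(180), [0.01, -0.046, -0.037]), (np.int64(346), [0.011, 0.052, -0.04])]
w1 223 [(np.int64(167), [0.012, -0.051, -0.045]), (np.int64(179), [0.01, -0.045, -0.042]), (np.int64(348), [0.011, 0.051, -0.045])]
w1 226 [(np.int64(164), [0.012, -0.051, -0.05]), (np.int64(179), [0.01, -0.044, -0.046]), (np.int64(351), [0.012, 0.052, -0.049])]
w1 229 [(np.int64(162), [0.011, -0.051, -0.052]), (np.int64(178), [0.01, -0.043, -0.05]), (np.int64(353), [0.011, 0.052, -0.052])]
w1 232 [(np.int64(159), [0.011, -0.051, -0.056]), (np.int64(177), [0.01, -0.043, -0.053]), (np.int64(355), [0.011, 0.051, -0.057])]
w1 235 [(np.int64(156), [0.011, -0.052, -0.06]), (np.int64(176), [0.009, -0.043, -0.055]), (np.int64(359), [0.011, 0.052, -0.06])]
w2 217 [(np.int64(215), [0.012, -0.025, -0.037]), (np.int64(219), [0.011, -0.023, -0.036]), (np.int64(301), [0.012, 0.026, -0.037])]
w2 220 [(np.int64(214), [0.011, -0.025, -0.041]), (np.int64(223), [0.01, -0.02, -0.038]), (np.int64(301), [0.012, 0.025, -0.041])]
w2 223 [(np.int64(213), [0.011, -0.025, -0.044]), (np.int64(223), [0.01, -0.02, -0.041]), (np.int64(302), [0.012, 0.025, -0.045])]
w2 226 [(np.int64(130), [0.038, -0.041, -0.109]), (np.int64(186), [0.038, -0.023, -0.107]), (np.int64(399), [0.038, 0.046, -0.109])]
w2 229 [(np.int64(130), [0.039, -0.04, -0.112]), (np.int64(187), [0.038, -0.022, -0.11]), (np.int64(399), [0.038, 0.045, -0.11])]
w2 232 [(np.int64(130), [0.038, -0.039, -0.113]), (np.int64(188), [0.036, -0.022, -0.109]), (np.int64(399), [0.038, 0.044, -0.114])]
w2 235 [(np.int64(130), [0.038, -0.038, -0.116]), (np.int64(190), [0.035, -0.022, -0.108]), (np.int64(399), [0.038, 0.043, -0.116])]
```

Fingers shut above the ring without touching it. Wrist depth puts the fingertips about 36 mm short of the reported TCP. I check that with the fixed cameras.

```bash
python3 -m inch '[[0,0,0,0,0,0],[0,0,0,0,0,0],[0,0,0,0,0,0],[0,0,0,0,0,0],[0,0,0,0,0,0]]' 1
python3 - <<'E'
from h import *
for n in("scene","top"):
    c=camera(n); cv2.imwrite(f"pics/{n}1.png",c["img"][:,:,::-1]);np.savez(n+"1.npz",**c)
s,c,T=wrist("w3"); print(s["width"],s["ee_pos"],s["joint_positions"])
E
```

```text
time: 4.32
ee_pos: [0.4826, -0.4325, 0.0029]
eef_rot: [1.0, -0.001, 0.0, 0.0]
ft_force: [-0.6, -0.0, 0.3]
width: 0.0732
0.08083222414412441 [ 0.48260853 -0.43248481  0.00296367] [ 0.78376167  0.54441574 -0.16341164  1.57920711  0.09869447  1.02599934
 -0.97969823]
```

View pics/scene1.png

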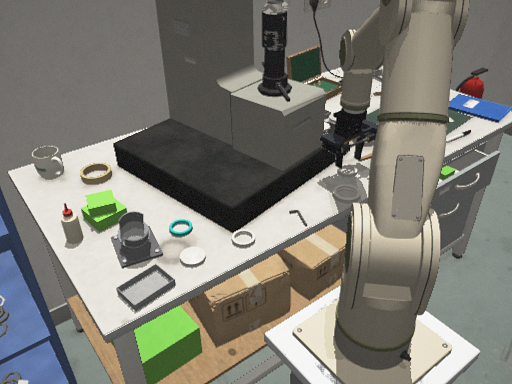

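View pics/w3.png

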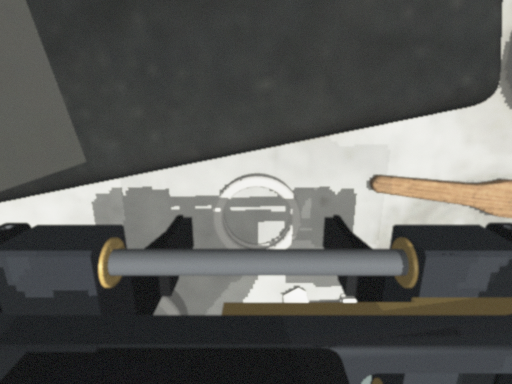

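Run:
```python
from h import *
d=dict(np.load("scene1.npz"));X=cloud(d)
m=(abs(X[...,0]-.48)<.02)&(abs(X[...,1]+.432)<.075)&(X[...,2]>.016)&(d["img"].sum(-1)<180)&(d["depth"]>0)
p=X[m];print(len(p)); 
for i in np.argsort(p[:,2])[:25:2]: print(p[i].round(3), np.argwhere(m)[i])
cv2.imwrite("pics/s1c.png",cv2.resize(d["img"][110:210,300:400],None,fx=6,fy=6,interpolation=2)[:,:,::-1])
```

```text
732
[ 0.483 -0.472  0.033] [158 356]
[ 0.473 -0.469  0.035] [159 358]
[ 0.489 -0.388  0.036] [165 336]
[ 0.474 -0.394  0.037] [166 341]
[ 0.482 -0.47   0.038] [157 356]
[ 0.479 -0.386  0.038] [166 338]
[ 0.486 -0.473  0.039] [156 356]
[ 0.468 -0.472  0.04 ] [158 360]
[ 0.472 -0.476  0.041] [157 360]
[ 0.471 -0.387  0.041] [166 340]
[ 0.484 -0.467  0.042] [156 355]
[ 0.485 -0.387  0.042] [164 337]
[ 0.478 -0.385  0.043] [165 338]
```

View pics/s1c.png

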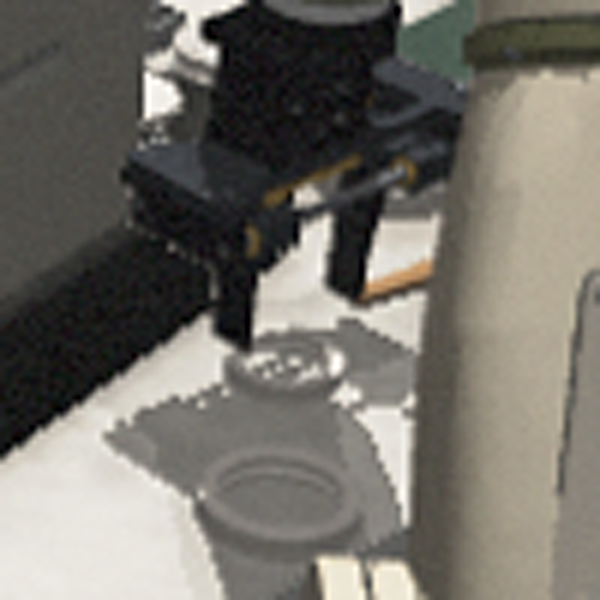

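The scene camera agrees: fingertips at z about 0.034 while the TCP reads 0.003. The true tips are therefore about 33 mm behind the reported TCP. I'll use that offset from here and feel for the bench.

```bash
python3 -m inch '[[0,0,0.3,0,0,0],[0,0,0.3,0,0,0],[0,0,0.08,0,0,0],[0,0,0,0,0,0]]' 1; python3 -m inch '[[0,0,0.025,0,0,0],[0,0,0,0,0,0]]'
```

```text
time: 4.97
ee_pos: [0.4824, -0.4323, -0.0248]
eef_rot: [1.0, -0.001, -0.0, -0.0]
ft_force: [0.1, 0.1, -0.6]
width: 0.0872
time: 5.22
ee_pos: [0.4828, -0.4327, -0.0249]
eef_rot: [1.0, -0.001, 0.0, 0.0]
ft_force: [-0.5, -0.3, 0.4]
width: 0.0867
```

```bash
for i in 1 2; do python3 -m inch '[[0,0,0.05,0,0,0],[0,0,0,0,0,0]]' | egrep 'ee_pos|ft'; done
```

```text
ee_pos: [0.4825, -0.4324, -0.0273]
ft_force: [-0.9, -0.4, 0.1]
ee_pos: [0.4825, -0.4324, -0.0294]
ft_force: [0.7, 0.1, -0.1]
```

```bash
for i in 1 2; do python3 -m inch '[[0,0,0.03,0,0,0],[0,0,0,0,0,0]]' | egrep 'ee_pos|ft'; done
python3 - <<'E'
from h import *
d=camera("scene");X=cloud(d)
m=(abs(X[...,0]-.48)<.02)&(abs(X[...,1]+.432)<.075)&(abs(X[...,1]+.432)>.034)&(X[...,2]>.002)&(d["img"].sum(-1)<150)&(d["depth"]>0)
p=X[m];q=p[np.argsort(p[:,2])[:20:2]];print(q.round(3))
cv2.imwrite("pics/s2c.png",cv2.resize(d["img"][110:210,300:400],None,fx=6,fy=6,interpolation=2)[:,:,::-1])
E
```

```text
ee_pos: [0.4826, -0.4325, -0.0305]
ft_force: [-0.6, 0.5, 0.6]
ee_pos: [0.4827, -0.4325, -0.0307]
ft_force: [-3.4, 3.4, 8.5]
[[ 0.482 -0.475  0.003]
 [ 0.471 -0.477  0.003]
 [ 0.48  -0.378  0.004]
 [ 0.473 -0.385  0.005]
 [ 0.473 -0.479  0.005]
 [ 0.489 -0.477  0.006]
 [ 0.474 -0.475  0.007]
 [ 0.488 -0.377  0.008]
 [ 0.48  -0.472  0.008]
 [ 0.485 -0.378  0.009]]
```

View pics/s2c.png

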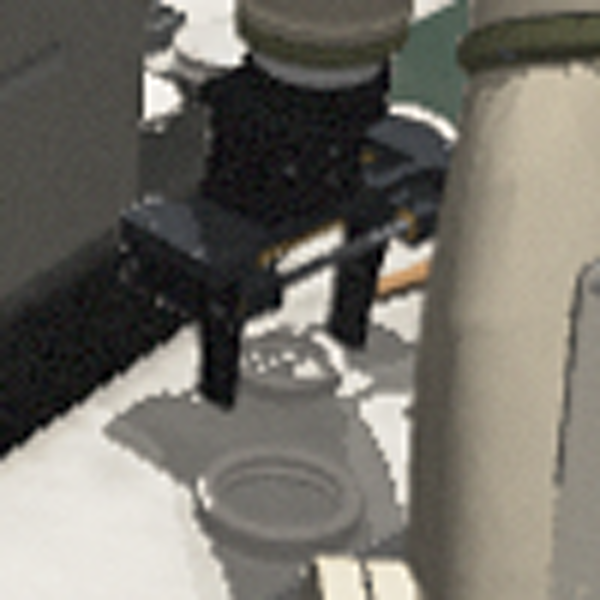

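Tips touch the bench at reported z −0.031 (8.5 N), with the fingers either side of the ring. So tip offset = 31 mm. Raise 2 mm and grip.

```bash
python3 -m inch '[[0,0,-0.06,0,0,0],[0,0,0,0,0,0],[0,0,0,0,0,0]]'; python3 -m inch '[[0,0,0,0,0,0],[0,0,0,0,0,0],[0,0,0,0,0,0],[0,0,0,0,0,0]]' -1 30;python3 -m inch '[[0,0,0,0,0,0],[0,0,0,0,0,0]]'
```

```text
time: 6.65
ee_pos: [0.4826, -0.4324, -0.0294]
eef_rot: [1.0, -0.001, -0.0, -0.0]
ft_force: [0.3, 0.0, 0.4]
width: 0.0871
time: 7.15
ee_pos: [0.4826, -0.4325, -0.0293]
eef_rot: [1.0, -0.001, 0.0, 0.0]
ft_force: [0.3, 0.4, 0.2]
width: 0.0606
time: 7.4
ee_pos: [0.4826, -0.4324, -0.0293]
eef_rot: [1.0, -0.001, 0.0, 0.0]
ft_force: [-0.8, 0.3, -0.4]
width: 0.0606
```

```bash
python3 -m inch '[[0,0,-0.5,0,0,0],[0,0,-1,0,0,0],[0,0,-1,0,0,0],[-1,0,-1,0,0,0],[-1,0,-0.7,0,0,0]]' | egrep 'ee_pos|ft|wid'
python3 - <<'E'
from h import *
s,c,T=wrist("w4")
d=dict(np.load("top0.npz"));X=cloud(d);img=d["img"]
for v in range(160,216,3): print(v,' '.join('%3d'%(1000*X[v,u,2]) for u in range(138,182,2)))
E
```

```text
ee_pos: [0.4023, -0.4327, 0.1422]
ft_force: [-0.3, -0.8, -0.9]
width: 0.0607
160   5   0   6  -3   0   1   0   2   6  -2   2   4   1   3   3   0   2   0   1  -2   0   2
163  -1   2  -5   0   3   2   3   2   3   1  -1  -1   1   0   4   0   0   3   0   1  -1   1
166   1   3   4  -1   1   8  10   8   5   6   0   0   0   1   3   2   0   2   1   0   3   1
169   0  -1  -1   4   0  15  12   8  14  13  13  11   7  10   6   8   4   0   2   2  -1   6
172   0   2   0   2  10  10  10  11   8   6  11   9  12  12  10   6   9  12   6  10   4   3
175   0   0   1   5  65  71  78  81  78  72  70  65   7  11  11   5  13   8   5   5   3  -2
178   1   1   5 112 109 113 110 101  96  89  83  75  68  59   7  12   8  10  10   5   2   0
181  -2  -1  -1  54  53  53  56  55  56 108  93  84  72  61  35   8  11  13   9   2   6   0
184   0   4   5  50  50  51  54  53  53  56 105  55  54  59  50   7   9   7   0   5   5   0
187   0   1   6  47  44  41  50  45  49  48  47  49  50  50  13  11   9   9   2   1   3   3
190  -2   0   4  53  46  40  48  42  38  43  43  43  44  49  12   6  10   7   0   3   0   3
193   0  77  75  64  47  43  37  38  39  42  38  55  39   7  10  10   6   7   0  -1   1   0
196   1  10  74  73  63  61  58  50  55  64  79   8   5   5   8   6   6   0   0   2   2   0
199  -2   6  10  77  78  73  74  74  77  13   5   7   9  10   9  11   8  -1  -1   0   0   0
202   5   0   3   1   1   0   0  12  12   8  10  10   7   9  13   7  -1   2   0   0   0   0
205   2   2   0   6   2  -2   3   0   6   0  -5   1   1   3  11  11   2   1   4   2   0  -1
208   2   0   3   5   5   0   1   2   3  -1   3   1 1188  -1   1   0   0  -1   2   2   5   3
211   1   1  -2   2   0   0   2   2  -2   2  -1  -3   0   0  -1   4   2   2   6   0   5   3
214   0   4   0   0   3   0   0   0   0   3   0   1   0   0   0   1  -1   3   4   0   4  15
```

View pics/w4.png

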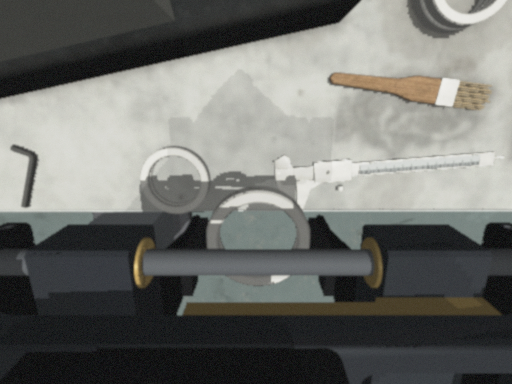

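```bash
cat >> h.py <<'E'
def tubeR(yaw):
    z=np.array([np.sin(.52)*np.cos(yaw),np.sin(.52)*np.sin(yaw),np.cos(.52)])
    y=np.array([-np.sin(yaw),np.cos(yaw),0]); x=np.cross(y,z)
    return np.stack([x,y,z],1)
def fittube(P,g=(.53,.24,np.pi+.2)):
    from scipy.optimize import least_squares
    def f(q):
        Q=(P-np.array([q[0],q[1],.046]))@tubeR(q[2])
        r=np.hypot(Q[:,0],Q[:,1]);z=Q[:,2]
        def clampz(lo,hi): return np.maximum(0,np.maximum(lo-z,z-hi))
        ri=np.where(z>.042,.033+(z-.042)*.0035/.012,.033)
        ang=np.maximum(0,.019-np.hypot(0*z,Q[:,0])) # inside gap |x|<19mm
        d=[np.hypot(np.hypot(r-ri,clampz(.006,.054)),ang),np.hypot(np.hypot(r-.0365,clampz(0,.054)),ang),
           np.hypot(z-.006,np.maximum(0,r-.040)),np.hypot(r-.04,clampz(0,.006))]
        return np.minimum(np.min(d,0),.015)
    best=None
    for dx in(-.02,0,.02):
      for dy in(-.02,0,.02):
        for dw in(-.3,0,.3):
          s=least_squares(f,np.array(g)+[dx,dy,dw],loss="soft_l1",f_scale=.003,x_scale=[.01,.01,.1])
          if best is None or s.cost<best.cost: best=s
    r=f(best.x);print("tube",best.x.round(4),"cost",best.cost,"medres",np.median(r),"n",len(P)); 
    o=np.r_[best.x[:2],.046];print("mouth",o+tubeR(best.x[2])[:,2]*.054)
    return best.x
def tpts(c,T=None,zmin=.035):
    X=cloud(c,T);m=(c["depth"]>0)&(X[...,2]>zmin)&(X[...,2]<.13)&(np.hypot(X[...,0]-.52,X[...,1]-.245)<.075)
    return X[m]
E
python3 - <<'E'
from h import *
a=tpts(dict(np.load("scene0.npz")));b=tpts(dict(np.load("top0.npz")))
fittube(a);fittube(b);fittube(np.vstack([a,b]))
E
```

```text
tube [0.558  0.2574 2.969 ] cost 0.0014294236181806661 medres 0.0011446171355470663 n 911
mouth [0.531569   0.26198726 0.09286224]
tube [0.5606 0.2546 2.957 ] cost 0.0009367960089777253 medres 0.0010507733734347567 n 550
mouth [0.53419163 0.25951784 0.09286224]
tube [0.5589 0.2562 2.963 ] cost 0.002888422635287249 medres 0.0015853957693739915 n 1461
mouth [0.53251295 0.26100323 0.09286224]
```

Tube fitted from the two cameras (2–3 mm agreement): origin ≈ (0.559,0.256), yaw 2.963. Ring held in the wrist picture at (258,235). I carry it left with the hand drawn back.

```bash
python3 -m inch '[[0,-1,0,0,0,0],[0,-1,0,0,0,0],[0,-1,0,0,0,0],[0,-1,0,0,0,0],[0,-1,0,0,0,0]]' | egrep 'ee_pos|ft|wid';python3 -m inch '[[0,-1,0,0,0,0],[0,-1,0,0,0,0],[0,-1,0,0,0,0],[0,-1,0,0,0,0],[0,-1,0,0,0,0]]' | egrep 'ee_pos|ft|wid'
```

```text
ee_pos: [0.403, -0.2311, 0.1401]
ft_force: [0.8, 0.7, -1.6]
width: 0.0605
ee_pos: [0.4032, -0.0311, 0.14]
ft_force: [1.2, -0.4, -1.0]
width: 0.0606
```

```bash
python3 -m inch '[[0,-1,0,0,0,0],[0,-1,0,0,0,0],[0,-1,0,0,0,0],[0,-1,-0.5,0,0,0],[0,-1,-0.5,0,0,0]]' | egrep 'ee_pos|ft|wid';python3 -m inch '[[0,-1,0,0,0,0.085],[0,0,0,0,0.08,0],[0,0,0,0,0.085,0],[0,0,0,0,0.083,0],[0,0,0,0,0,0]]' | egrep 'ee_pos|ft|wid'
cat > goal.py <<'E'
import sys
from h import *
def goal(q,zu,off=(0,0)):
    "moves needed (tool axes) so ring underside sits at tube z=zu"
    Rt=tubeR(q[2]);o=np.array([q[0],q[1],.046])
    Rg=np.stack([-Rt[:,0],Rt[:,1],-Rt[:,2]],1)
    s=[read_state() for i in range(3)][-1];Rc=R.from_quat(s["eef_rot"])
    p=o+Rt[:,2]*(zu-.0293)
    print("t",s["time"],"tool shift mm (in goal axes)",((p-s["ee_pos"])@Rg*1000).round(1),"in cur axes",((p-s["ee_pos"])@Rc.as_matrix()*1000).round(1),"rotvec deg",np.degrees((Rc.inv()*R.from_matrix(Rg)).as_rotvec()).round(2))
    return p
E
python3 - <<'E'
from goal import *
goal((.559,.256,2.963),.104)
s,c,T=wrist("w5")
P=tpts(c,T);fittube(P)
E
```

```text
ee_pos: [0.4031, 0.1689, 0.1804]
ft_force: [0.8, -0.4, -1.5]
width: 0.0604
ee_pos: [0.4021, 0.2049, 0.1795]
ft_force: [0.7, 0.1, -1.4]
width: 0.0605
t 10.575 tool shift mm (in goal axes) [ 59.8 -78.2 113.4] in cur axes [ 60.  -77.2 114. ] rotvec deg [-0.11 -0.38  0.74]
tube [0.5589 0.2555 9.2406] cost 0.001260319846076193 medres 0.0005165648864045106 n 3710
mouth [0.53252142 0.26041174 0.09286224]
```

View pics/w5.png

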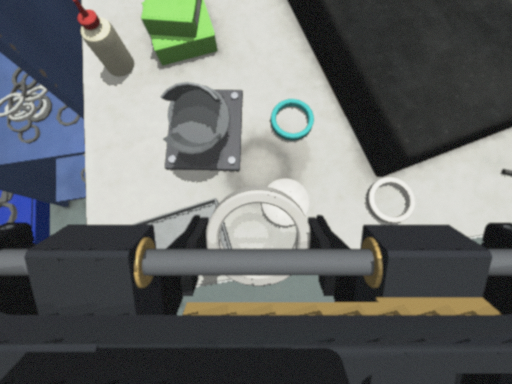

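```bash
cat >> goal.py <<'E'
def held(c):
    M=c["tool_from_camera"];X=cloud(c,M)
    m=(c["depth"]>0)&(abs(X[...,0])<.045)&(abs(X[...,1])<.034)&(X[...,2]>-.05)&(X[...,2]<-.033)&(c["img"].min(-1)>90)
    p=X[m]
    from scipy.optimize import least_squares
    A=np.c_[p[:,:2],np.ones(len(p))];
    top=p[p[:,2]<np.median(p[:,2])+.003]
    A=np.c_[top[:,:2],np.ones(len(top))];k=np.linalg.lstsq(A,top[:,2],rcond=None)[0]
    # outer far edge (visible) -> circle
    ce=cv2.minEnclosingCircle(top[:,:2].astype(np.float32))
    f=lambda q:np.hypot(top[:,0]-q[0],top[:,1]-q[1])-.0265
    s=least_squares(f,[0,0],loss="soft_l1",f_scale=.003).x
    print("held: n",len(top),"plane",k.round(4),"enc",ce,"fit",s.round(4))
E
python3 - <<'E'
from goal import *
d=dict(np.load("w5.npz"));held(d)
d=dict(np.load("w4.npz"));held(d)
goal((.5589,.2555,2.9574),.104)
E
```

```text
held: n 2610 plane [ 0.005   0.001  -0.0414] enc ((-0.0009691551676951349, 0.0004540171066764742), 0.0314822681248188) fit [0.     0.0002]
held: n 2550 plane [ 0.0051 -0.0019 -0.0416] enc ((-0.0012550551909953356, -9.926534403348342e-05), 0.031486522406339645) fit [-0.0003  0.0003]
t 10.625 tool shift mm (in goal axes) [ 58.5 -78.2 113.1] in cur axes [ 59.4 -76.6 113.7] rotvec deg [-0.33 -0.19  0.91]
```

```bash
python3 -m inch '[[0.74,-0.96,0.4,0,0,0.0075],[0.74,-0.96,0.6,0,0,0],[0,0,0.8,0,0,0],[0,0,0.6,0,0,0],[0,0,0,0,0,0]]' | egrep 'ee_pos|ft|wid'
python3 - <<'E'
from goal import *
s,c,T=wrist("w6");held(c)
P=tpts(c,T);q=fittube(P)
goal((.5589,.2555,2.9574),.06)
E
```

```text
ee_pos: [0.483, 0.2348, 0.1366]
ft_force: [0.2, -0.1, -1.3]
width: 0.0607
held: n 2613 plane [ 0.0058 -0.     -0.0414] enc ((-0.0011616102419793606, 0.0003605320234782994), 0.03149616718292236) fit [-0.      0.0003]
tube [0.5588 0.2552 2.9562] cost 0.0014816905863281637 medres 0.0004851620747201896 n 4690
mouth [0.53240789 0.26018705 0.09286224]
t 11.3 tool shift mm (in goal axes) [ 16.5 -32.5  84. ] in cur axes [ 16.4 -31.2  84.5] rotvec deg [-0.85 -0.09  0.01]
```

View pics/w6.png

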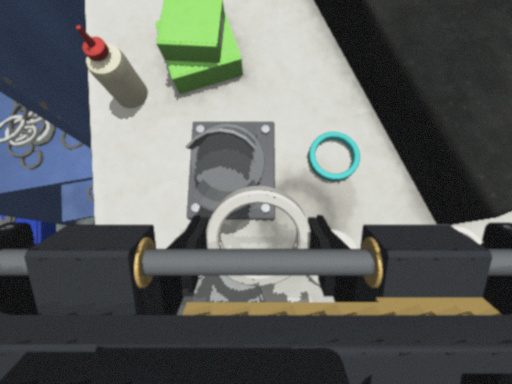

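```bash
python3 -m inch '[[0.2,-0.4,0,-0.007,0,0],[0.2,-0.39,0.2,0,0,0],[0,0,0.4,0,0,0],[0,0,0.4,0,0,0],[0,0,0,0,0,0]]' | egrep 'ee_pos|ft|wid'
python3 - <<'E'
from goal import *
goal((.5588,.2553,2.957),.06)
E
```

```text
ee_pos: [0.4911, 0.2323, 0.1337]
ft_force: [0.4, 0.1, -0.7]
width: 0.0606
t 11.925 tool shift mm (in goal axes) [ 10.5 -35.   76.3] in cur axes [ 10.  -32.6  77.4] rotvec deg [-1.74 -0.46  0.18]
```

Run:
```python
from goal import *
s=read_state();print(s["joint_positions"].round(3),s["joint_torque"].round(1),s["eef_rot"])
lo=[-2.6,-.5,-1.47,.16,-1.27,.06,-2.6];hi=[2.6,2.12,1.34,2.42,4.41,2.06,2.6];print((s["joint_positions"]-lo).round(2),(np.array(hi)-s["joint_positions"]).round(2))
c=camera("scene");cv2.imwrite("pics/s3.png",c["img"][:,:,::-1])
```

```text
[ 0.808 -0.225 -1.468  2.112  0.244  0.697 -2.603] [  0.2   3.    8.3 -36.1   1.8  -2.   -0. ] [ 0.96161741 -0.08357705  0.26116912  0.00987542]
[ 3.41  0.28  0.    1.95  1.51  0.64 -0.  ] [1.79 2.34 2.81 0.31 4.17 1.36 5.2 ]
```

View pics/s3.png

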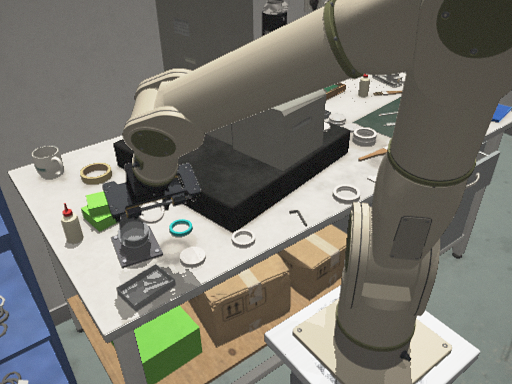

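Joints 3 and 7 have run to their range ends (−1.47, −2.6), so this pose is blocked. The grasp is symmetric, so I back off a little and turn the hand half round about its own axis, towards positive joint 7.

```bash
python3 -m inch '[[0,0,-0.4,0,0,-0.04],[0,0,-0.4,0,0,-0.085],[0,0,0,0,0,-0.085],[0,0,0,0,0,-0.085],[0,0,0,0,0,-0.085]]' | egrep 'ee_pos|rot|ft|wid'; python3 -c "
from h import *
print(read_state()['joint_positions'].round(3))"
```

```text
ee_pos: [0.4756, 0.2363, 0.1628]
eef_rot: [0.918, 0.299, 0.238, 0.111]
ft_force: [0.1, -0.3, -2.1]
width: 0.0606
[ 0.4   -0.195 -1.128  2.104  0.314  0.794 -1.878]
```

```bash
for i in 1 2; do python3 -m inch '[[0,0,0,0,0,-0.085],[0,0,0,0,0,-0.085],[0,0,0,0,0,-0.085],[0,0,0,0,0,-0.085],[0,0,0,0,0,-0.085]]' | egrep 'ee_pos|rot|ft|wid'; python3 -c "
from h import *
print(read_state()['joint_positions'].round(3))"; done; python3 -m inch '[[0,0,0,0,0,-0.085],[0,0,0,0,0,-0.085],[0,0,0,0,0,-0.08],[0,0,0,0,0,0]]' | egrep 'ee_pos|rot|ft|wid'; python3 -c "
from h import *
print(read_state()['joint_positions'].round(3))"
cat >> goal.py <<'E'
def goal2(q,zu,dx=0,dy=0):
    "half-turned: tool x=+tube x, y=-tube y; dx,dy = held ring centre in tool axes"
    Rt=tubeR(q[2]);o=np.array([q[0],q[1],.046])
    Rg=np.stack([Rt[:,0],-Rt[:,1],-Rt[:,2]],1)
    s=read_state();Rc=R.from_quat(s["eef_rot"])
    p=o+Rt[:,2]*(zu-.0293)-Rg@[dx,dy,0]
    print("t",s["time"],"shift mm goal axes",((p-s["ee_pos"])@Rg*1000).round(1),"cur axes",((p-s["ee_pos"])@Rc.as_matrix()*1000).round(1),"rotvec deg",np.degrees((Rc.inv()*R.from_matrix(Rg)).as_rotvec()).round(2),"j",s["joint_positions"].round(2))
E
python3 -c "
from goal import *
goal2((.5588,.2553,2.957),.104)"
```

```text
ee_pos: [0.4757, 0.2362, 0.1628]
eef_rot: [0.7, 0.665, 0.167, 0.202]
ft_force: [0.7, 0.7, -1.9]
width: 0.0604
[ 0.234 -0.158 -0.993  2.108  0.382  0.814 -1.049]
ee_pos: [0.4757, 0.2362, 0.1627]
eef_rot: [0.345, 0.901, 0.064, 0.254]
ft_force: [0.1, 0.1, -1.2]
width: 0.0607
[ 0.111 -0.143 -0.889  2.111  0.415  0.826 -0.19 ]
ee_pos: [0.4756, 0.2363, 0.1627]
eef_rot: [0.103, 0.959, -0.003, 0.262]
ft_force: [-0.5, 0.0, -0.7]
width: 0.0606
[ 0.051 -0.137 -0.836  2.113  0.428  0.832  0.314]
t 14.35 shift mm goal axes [-9.9 34.  65.5] cur axes [-8.  32.2 66.6] rotvec deg [ 1.87  0.52 -2.23] j [ 0.05 -0.14 -0.84  2.11  0.43  0.83  0.31]
```

```bash
python3 -m inch '[[-0.1,0.4,0,0.0155,0.004,-0.0185],[-0.1,0.45,0.2,0,0,0],[0,0,0.7,0,0,0],[0,0,0.4,0,0,0],[0,0,0,0,0,0]]' | egrep 'ee_pos|ft|wid'
python3 - <<'E'
from goal import *
goal2((.5588,.2553,2.957),.06)
s,c,T=wrist("w7");held(c)
P=tpts(c,T);fittube(P)
for i in range(3): goal2((.5588,.2553,2.957),.06)
c=camera("scene");P=cloud(c)[200:275,100:170].reshape(-1,3)
cv2.imwrite("pics/s4.png",c["img"][:,:,::-1])
E
```

```text
ee_pos: [0.5141, 0.2626, 0.1211]
ft_force: [0.1, 0.7, -0.8]
width: 0.0609
t 14.975 shift mm goal axes [-2.  1. 57.] cur axes [-2.1  1.1 57. ] rotvec deg [-0.07 -0.09 -0.17] j [ 0.02  0.12 -0.89  2.03  0.72  0.89  0.11]
held: n 2555 plane [ 0.0023  0.0003 -0.0413] enc ((-0.0016380626475438476, -0.0004428573593031615), 0.03131880238652229) fit [-0.0007 -0.0004]
tube [0.5585 0.2549 2.9561] cost 0.0011403547134729187 medres 0.0003690235673111113 n 4834
mouth [0.53214307 0.25983517 0.09286224]
t 15.025 shift mm goal axes [-1.6  0.4 57.9] cur axes [-1.6  0.4 57.9] rotvec deg [-0.01 -0.02 -0.11] j [ 0.02  0.12 -0.89  2.03  0.72  0.89  0.11]
t 15.025 shift mm goal axes [-1.6  0.4 57.9] cur axes [-1.6  0.4 57.9] rotvec deg [-0.01 -0.02 -0.11] j [ 0.02  0.12 -0.89  2.03  0.72  0.89  0.11]
t 15.025 shift mm goal axes [-1.6  0.4 57.9] cur axes [-1.6  0.4 57.9] rotvec deg [-0.01 -0.02 -0.11] j [ 0.02  0.12 -0.89  2.03  0.72  0.89  0.11]
```

View pics/w7.png

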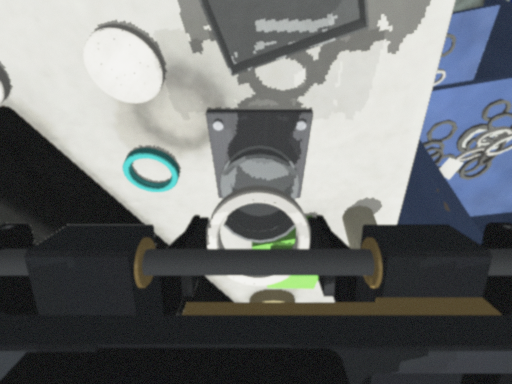

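View pics/s4.png

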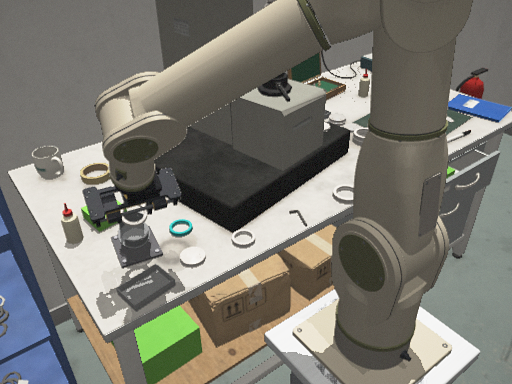

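```bash
python3 -c "
from goal import *
goal2((.5586,.255,2.9565),.06,-.0006,0)"
```

```text
t 15.075 shift mm goal axes [-0.5 -0.3 58.4] cur axes [-0.4 -0.3 58.4] rotvec deg [ 0.04  0.05 -0.05] j [ 0.02  0.12 -0.89  2.03  0.72  0.89  0.11]
```

```bash
python3 -m inch '[[-0.01,0,0.4,0,0,0],[0,0,0.4,0,0,0],[0,0,0.4,0,0,0],[0,0,0,0,0,0]]' | egrep 'ee_pos|ft|wid';python3 - <<'E'
from goal import *
s,c,T=wrist("w8")
P=tpts(c,T,.08);held(c)
goal2((.5586,.255,2.9565),.06,-.0006,0)
goal2((.5586,.255,2.9565),.06,-.0006,0)
E
```

```text
ee_pos: [0.5381, 0.2585, 0.0809]
ft_force: [-0.5, 0.2, -0.9]
width: 0.0607
held: n 2542 plane [ 0.0028  0.0008 -0.0413] enc ((-0.001603862619958818, -4.2110485082957894e-05), 0.031519606709480286) fit [-0.0007 -0.0005]
t 15.625 shift mm goal axes [ 0.1 -0.2 10.6] cur axes [ 0.1 -0.2 10.6] rotvec deg [0.03 0.06 0.02] j [-0.    0.23 -0.85  2.03  0.86  0.85  0.02]
t 15.625 shift mm goal axes [ 0.1 -0.2 10.6] cur axes [ 0.1 -0.2 10.6] rotvec deg [0.03 0.06 0.02] j [-0.    0.23 -0.85  2.03  0.86  0.85  0.02]
```

View pics/w8.png

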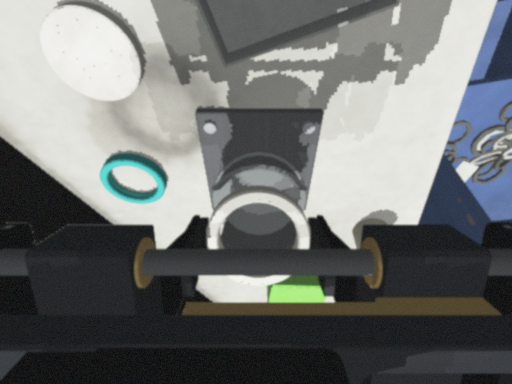

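The held ring (258,235) sits concentric with the tube mouth. I lower it step by step, watching force.

```bash
python3 -m inch '[[0,0,0.27,0,0,0],[0,0,0.25,0,0,0],[0,0,0,0,0,0]]' | egrep 'ee_pos|ft|wid';python3 -c "
from goal import *
goal2((.5586,.255,2.9565),.006,-.0006,0)"
```

```text
ee_pos: [0.5482, 0.2563, 0.0619]
ft_force: [-0.2, -0.5, -2.0]
width: 0.0601
t 16.0 shift mm goal axes [-0.6  0.6 42.3] cur axes [-0.6  0.6 42.3] rotvec deg [-0.05 -0.02  0.06] j [-0.02  0.28 -0.82  2.03  0.92  0.83 -0.02]
```

```bash
python3 -m inch '[[0,0,0.2,0,0,0],[0,0,0.15,0,0,0],[0,0,0,0,0,0]]' | egrep 'ee_pos|ft|wid';python3 -c "
from goal import *
goal2((.5586,.255,2.9565),.006,-.0006,0)"
```

```text
ee_pos: [0.5551, 0.2553, 0.0501]
ft_force: [-0.0, 0.9, -1.8]
width: 0.0605
t 16.375 shift mm goal axes [-0.4  0.4 28.6] cur axes [-0.4  0.4 28.6] rotvec deg [-0.03  0.    0.07] j [-0.03  0.31 -0.81  2.03  0.96  0.82 -0.05]
```

```bash
python3 -m inch '[[0,0,0.2,0,0,0],[0,0,0.2,0,0,0],[0,0,0.1,0,0,0],[0,0,0,0,0,0]]' | egrep 'ee_pos|ft|wid';python3 -c "
from goal import *
goal2((.5586,.255,2.9565),.006,-.0006,0)"
```

```text
ee_pos: [0.5649, 0.2536, 0.0329]
ft_force: [0.5, 0.0, -1.0]
width: 0.0604
t 16.875 shift mm goal axes [-0.3  0.2  8.7] cur axes [-0.3  0.2  8.7] rotvec deg [-0.01  0.01  0.07] j [-0.04  0.35 -0.78  2.02  1.01  0.81 -0.08]
```

```bash
python3 -m inch '[[0,0,0.1,0,0,0],[0,0,0,0,0,0]]' | egrep 'ee_pos|ft|wid';python3 -c "
from goal import *
goal2((.5586,.255,2.9565),.006,-.0006,0)"
```

```text
ee_pos: [0.567, 0.2532, 0.0297]
ft_force: [-0.8, 0.1, -2.0]
width: 0.0601
t 17.125 shift mm goal axes [-0.1  0.2  4.9] cur axes [-0.1  0.2  4.9] rotvec deg [-0.    0.04  0.07] j [-0.05  0.36 -0.78  2.02  1.02  0.8  -0.09]
```

```bash
for i in 1 2; do python3 -m inch '[[0,0,0.05,0,0,0],[0,0,0,0,0,0]]' | egrep 'ee_pos|ft|wid'; done;python3 -c "
from goal import *
goal2((.5586,.255,2.9565),.006,-.0006,0)"
```

```text
ee_pos: [0.5679, 0.2531, 0.0281]
ft_force: [-0.2, -0.4, -1.8]
width: 0.0607
ee_pos: [0.5689, 0.2529, 0.0263]
ft_force: [0.6, -0.1, -1.4]
width: 0.0606
t 17.625 shift mm goal axes [-0.1  0.2  1. ] cur axes [-0.1  0.2  1. ] rotvec deg [-0.    0.04  0.07] j [-0.05  0.37 -0.77  2.02  1.03  0.8  -0.09]
```

```bash
for i in 1 2; do python3 -m inch '[[0,0,0.025,0,0,0],[0,0,0,0,0,0]]' | egrep 'ee_pos|ft|wid'; done
```

```text
ee_pos: [0.5694, 0.2529, 0.0255]
ft_force: [0.2, -0.1, -1.5]
width: 0.0607
ee_pos: [0.5696, 0.2529, 0.0254]
ft_force: [-9.9, -2.9, 10.8]
width: 0.0606
```

Floor contact felt (about 15 N) at the expected depth. I release and draw straight out.

```bash
python3 -m inch '[[0,0,-0.015,0,0,0],[0,0,0,0,0,0],[0,0,0,0,0,0],[0,0,0,0,0,0]]' 1 | egrep 'ee_pos|ft|wid'; python3 -m inch '[[0,0,0,0,0,0]]' | egrep 'ee_pos|ft|wid';python3 -m inch '[[0,0,-0.5,0,0,0],[0,0,-0.8,0,0,0],[0,0,-0.8,0,0,0],[0,0,-0.9,0,0,0],[0,0,0,0,0,0]]' | egrep 'ee_pos|ft|wid'
python3 - <<'E'
from h import *
s,c,T=wrist("w9");print(s["joint_positions"].round(2))
X=cloud(c,T);q=(.5586,.255,2.9565);Q=(X-np.array([q[0],q[1],.046]))@tubeR(q[2])
r=np.hypot(Q[...,0],Q[...,1]);m=(r<.033)&(c["depth"]>0)&(Q[...,2]>0)&(Q[...,2]<.03)
p=Q[m];top=p[p[:,2]>.013];A=np.c_[top[:,:2],np.ones(len(top))];print(len(top),np.linalg.lstsq(A,top[:,2],rcond=None)[0].round(4),top.mean(0))
E
```

```text
ee_pos: [0.5697, 0.2529, 0.0252]
ft_force: [-0.3, -0.2, -0.1]
width: 0.0857
ee_pos: [0.5696, 0.2529, 0.0252]
ft_force: [0.3, -0.3, 0.1]
width: 0.0869
ee_pos: [0.5112, 0.2654, 0.132]
ft_force: [0.1, -0.1, -0.3]
width: 0.087
[ 0.04  0.1  -0.91  2.02  0.69  0.9   0.13]
1326 [-0.0172 -0.0016  0.0181] [-0.00314092  0.00039929  0.01819383]
```

View pics/w9.png

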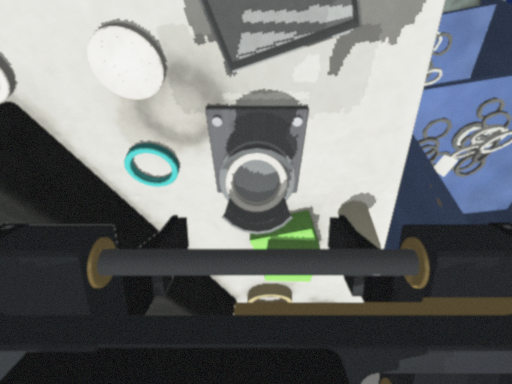

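Ring seated: top face at tube z 18.1 mm (expected 18), flat. In the picture it sits inside the tube at (257,180). Next: ring_b.

```bash
python3 -m inch '[[0.3,0,-0.8,0,0.08,0],[0.5,0,-0.5,0,0.084,0],[0.8,0,0,0,0.084,0],[0.5,-0.6,0,0,0,-0.08],[0,-0.8,0,0,0,0]]' | egrep 'ee_pos|ft|wid'
python3 - <<'E'
from h import *
s=read_state();Rc=R.from_quat(s["eef_rot"]);Rg=np.diag([-1,1,-1.]);
print(s["joint_positions"].round(2),np.degrees((Rc.inv()*R.from_matrix(Rg)).as_rotvec()).round(2),((np.array([.4193,.0173,.13])-s["ee_pos"])@Rc.as_matrix()*1000).round(1))
E
```

```text
ee_pos: [0.4029, 0.2268, 0.1555]
ft_force: [0.3, -1.0, 0.0]
width: 0.0868
[ 0.31  0.06 -0.93  1.88  0.05  1.23  0.92] [-0.04 -0.16 -0.73] [ -19.2 -209.2   25.6]
```

```bash
python3 -m inch '[[0,-1,0,0,0,-0.006],[0,-1,0,0,0,0],[-0.2,-1,0,0,0,0],[-0.2,-1,0.3,0,0,0],[0,-1,0.3,0,0,0]]' | egrep 'ee_pos|ft|wid'; python3 -m inch '[[0,-0.22,0,0,0,0],[0,0,0,0,0,0]]' | egrep 'ee_pos|ft|wid'
python3 - <<'E'
from h import *
s,c,T=wrist("w10");Rc=R.from_quat(s["eef_rot"]);Rg=np.diag([-1,1,-1.]);
print(s["joint_positions"].round(2),np.degrees((Rc.inv()*R.from_matrix(Rg)).as_rotvec()).round(2),((np.array([.4193,.0173,0])-s["ee_pos"])@Rc.as_matrix()*1000).round(1))
E
```

```text
ee_pos: [0.4188, 0.0249, 0.1321]
ft_force: [-0.1, 0.2, -0.6]
width: 0.087
ee_pos: [0.4187, 0.018, 0.1329]
ft_force: [-0.9, 0.6, -0.0]
width: 0.087
[ 0.56 -0.06 -0.68  2.02 -0.04  1.17  1.46] [-0.03  0.   -0.3 ] [ -0.6  -0.7 132.9]
```

View pics/w10.png

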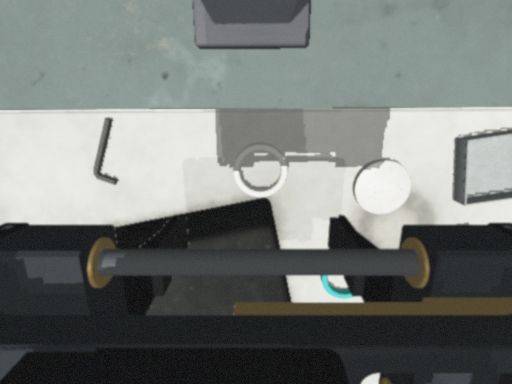

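Run:
```python
from h import *
d=dict(np.load("w10.npz"));T=d["T"];ringfit(d,T,260,170,40)
X=cloud(d,T)
for v,u in((203,268),(210,262),(215,220),(230,150),(225,200),(210,195)): print(v,u,X[v,u].round(3))
m=(X[...,2]>.03)&(X[...,0]>.40)&(X[...,0]<.5)&(abs(X[...,1]-.018)<.11);m[:, :]&=(X[...,2]<.11)
q=X[m]; print(q[:,0].min() if len(q) else None, len(q))
s=dict(np.load("scene0.npz"));Y=cloud(s);m=(Y[...,2]>.02)&(Y[...,0]>.40)&(Y[...,0]<.56)&(abs(Y[...,1]+.02)<.11)&(s["depth"]>0);q=Y[m];
for y in np.arange(-.12,.09,.02):
    k=q[abs(q[:,1]-y)<.01]
    if len(k): i=k[:,0].argmin();print(y.round(2),k[i].round(3),k[:,2].max().round(3))
```

```text
n 1120 z 0.012127480715442313
enc 0.4225371479988098 0.015436484478414059 0.03894893079996109 fit [0.41606528 0.01937783] mean [0.41785291 0.01889187]
203 268 [0.449 0.029 0.026]
210 262 [0.448 0.022 0.052]
215 220 [ 0.457 -0.023  0.043]
230 150 [ 0.473 -0.098  0.046]
225 200 [ 0.461 -0.041  0.06 ]
210 195 [ 0.464 -0.058  0.008]
0.4474034142135997 3771
-0.12 [ 0.473 -0.113  0.085] 0.095
-0.1 [ 0.468 -0.092  0.046] 0.094
-0.08 [ 0.464 -0.072  0.061] 0.093
-0.06 [ 0.46  -0.051  0.029] 0.094
-0.04 [ 0.457 -0.034  0.072] 0.094
-0.02 [ 0.453 -0.016  0.032] 0.093
0.0 [0.447 0.009 0.074] 0.094
0.02 [0.443 0.027 0.082] 0.094
0.04 [0.445 0.035 0.085] 0.094
0.06 [0.521 0.051 0.069] 0.091
```

The slab edge (93 mm high) runs at x≈0.447 right behind this ring, so a vertical hand body would hit it. Plan: grip with the hand leaned back 0.25 rad, draw the ring towards the robot, then regrip it upright.

Run:
```python
from h import *
from scipy.optimize import least_squares
d=dict(np.load("w10.npz"));T=d["T"];X=cloud(d,T)
m=(X[...,2]>.008)&(X[...,2]<.016)&(np.hypot(X[...,0]-.418,X[...,1]-.0175)<.036)&(d["img"].min(-1)>100)
p=X[m];print(len(p),cv2.minEnclosingCircle(p[:,:2].astype(np.float32)),p[:,:2].min(0),p[:,:2].max(0))
for f in(.0265,):print(least_squares(lambda q:np.hypot(p[:,0]-q[0],p[:,1]-q[1])-f,[.418,.0175],loss="soft_l1",f_scale=.003).x)
print("edge",X[100:116:2,260].round(3).tolist())
for n in("top","scene"):
    e=dict(np.load(n+"0.npz"));Y=cloud(e);m=(Y[...,2]>.007)&(Y[...,2]<.018)&(np.hypot(Y[...,0]-.418,Y[...,1]-.0175)<.036)&(e["img"].min(-1)>150);p=Y[m]
    print(n,len(p),least_squares(lambda q:np.hypot(p[:,0]-q[0],p[:,1]-q[1])-.0265,[.418,.0175],loss="soft_l1",f_scale=.003).x)
```

```text
1030 ((0.4190284013748169, 0.017571063712239265), 0.034943245351314545) [ 0.38456101 -0.0107072 ] [0.45140839 0.04953493]
[0.4154113  0.01952571]
edge [[0.331, 0.025, -0.746], [0.338, 0.025, -0.749], [0.345, 0.025, -0.751], [0.352, 0.025, -0.749], [0.348, 0.02, -0.002], [0.35, 0.02, -0.002], [0.352, 0.02, -0.001], [0.354, 0.02, -0.001]]
top 112 [0.4176215  0.01955946]
scene 112 [0.41468237 0.02186609]
```

```bash
python3 -m inch '[[0,0,0,0,-0.06,0],[0,0,0,0,-0.059,0],[0,0,0,0,0,0]]' 1 | egrep 'ee_pos|ft|wid'
cat >> goal.py <<'E'
def tilt(x,y,z,phi):
    "tip centre to x,y,z with hand leaned back phi (tool x=-X)"
    s=read_state();Rc=R.from_quat(s["eef_rot"]);zt=np.array([np.sin(phi),0,-np.cos(phi)]);yt=np.array([0,1.,0]);Rg=np.stack([np.cross(yt,zt),yt,zt],1)
    p=np.array([x,y,z])+.031*zt
    print("t",s["time"],"cur-axes mm",((p-s["ee_pos"])@Rc.as_matrix()*1000).round(1),"rot deg",np.degrees((Rc.inv()*R.from_matrix(Rg)).as_rotvec()).round(2),"tip",(s["ee_pos"]-.031*Rc.as_matrix()[:,2]).round(4),s["joint_positions"].round(2))
E
python3 -c "
from goal import *
tilt(.4165,.0195,.004,.25)"
```

```text
ee_pos: [0.4177, 0.0187, 0.1334]
ft_force: [-0.2, -0.2, 0.2]
width: 0.0872
t 21.35 cur-axes mm [ 33.4   1.4 156. ] rot deg [-0.23  0.09 -0.11] tip [0.4099 0.0188 0.1634] [ 0.56 -0.32 -0.63  2.23 -0.21  0.94  1.6 ]
```

```bash
python3 -m inch '[[0.42,0.035,0.3,0,0,0],[0.41,0,0.7,0,0,0],[0,0,0.9,0,0,0],[0,0,0.9,0,0,0],[0,0,0,0,0,0]]' 1 | egrep 'ee_pos|ft|wid'; python3 -c "
from goal import *
tilt(.4165,.0195,.004,.25)"
```

```text
ee_pos: [0.4135, 0.0213, 0.015]
ft_force: [-0.8, 0.4, -0.1]
width: 0.0872
t 21.975 cur-axes mm [-0.4 -1.9 42.4] rot deg [ 0.1  -0.31 -0.15] tip [0.406  0.0213 0.0451] [ 0.6  -0.11 -0.76  2.36 -0.07  0.62  1.45]
```

```bash
python3 -m inch '[[0,-0.04,0.3,0,0,0],[0,0,0.3,0,0,0],[0,0,0,0,0,0]]' 1 | egrep 'ee_pos|ft|wid'; python3 -c "
from goal import *
tilt(.4165,.0195,.004,.25)"
```

```text
ee_pos: [0.421, 0.0185, -0.0057]
ft_force: [0.6, 0.5, -0.1]
width: 0.0867
t 22.35 cur-axes mm [ 2.   1.  20.5] rot deg [-0.07 -0.01 -0.18] tip [0.4133 0.0185 0.0244] [ 0.61 -0.03 -0.78  2.37  0.04  0.55  1.36]
```

```bash
python3 -m inch '[[0.04,0.02,0.25,0,0,0],[0,0,0.15,0,0,0],[0,0,0,0,0,0]]' 1 | egrep 'ee_pos|ft|wid'; python3 -c "
from goal import *
tilt(.4165,.0195,.004,.25);wrist('w11')"
```

```text
ee_pos: [0.4231, 0.0189, -0.022]
ft_force: [-0.4, 0.1, -0.1]
width: 0.0868
t 22.725 cur-axes mm [-0.   0.6  4.1] rot deg [-0.1   0.02 -0.19] tip [0.4154 0.019  0.008 ] [ 0.61  0.02 -0.79  2.37  0.12  0.51  1.28]
```

View pics/w11.png

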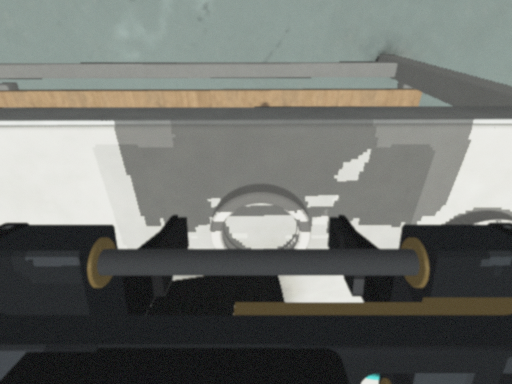

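```bash
python3 -m inch '[[0,0.01,0.09,0,0,0],[0,0,0,0,0,0]]' 1 | egrep 'ee_pos|ft|wid'; python3 -m inch '[[0,0,0,0,0,0],[0,0,0,0,0,0],[0,0,0,0,0,0],[0,0,0,0,0,0],[0,0,0,0,0,0]]' -1 15 | egrep 'ee_pos|ft|wid'; python3 -c "
from goal import *
tilt(.4165,.0195,.004,.25)"
```

```text
ee_pos: [0.4238, 0.0192, -0.0259]
ft_force: [-0.3, 0.6, -0.1]
width: 0.0867
ee_pos: [0.4238, 0.0192, -0.0259]
ft_force: [-0.7, 0.2, 0.4]
width: 0.0609
t 23.65 cur-axes mm [-0.3  0.3  0.3] rot deg [-0.1   0.04 -0.2 ] tip [0.4161 0.0193 0.0042] [ 0.61  0.03 -0.79  2.37  0.15  0.5   1.26]
```

```bash
python3 -m inch '[[0.18,0,-0.046,0,0,0],[0,0,0,0,0,0]]' | egrep 'ee_pos|ft|wid'; python3 -c "
from goal import *
tilt(.394,.0195,.004,.25)"
```

```text
ee_pos: [0.4159, 0.0191, -0.0259]
ft_force: [-1.3, 1.3, 3.3]
width: 0.0611
t 23.9 cur-axes mm [13.8  0.3 -3.4] rot deg [-0.12  0.03 -0.2 ] tip [0.4082 0.0192 0.0042] [ 0.61  0.01 -0.8   2.39  0.12  0.5   1.29]
```

```bash
python3 -m inch '[[0.1,0,-0.026,0,0,0],[0.09,0,-0.022,0,0,0],[0,0,0,0,0,0]]' | egrep 'ee_pos|ft|wid'; python3 -c "
from goal import *
tilt(.4,.0195,.004,.25)"
```

```text
ee_pos: [0.4082, 0.0192, -0.0259]
ft_force: [-4.1, 1.4, 7.1]
width: 0.0608
t 24.275 cur-axes mm [ 0.5  0.3 -0. ] rot deg [-0.12  0.01 -0.21] tip [0.4005 0.0192 0.0041] [ 0.63 -0.01 -0.82  2.41  0.09  0.5   1.31]
```

```bash
python3 -m inch '[[0,0,0,0,0,0],[0,0,0,0,0,0],[0,0,0,0,0,0],[0,0,-0.4,0,0,0],[0,0,-0.8,0,0,0]]' 1 | egrep 'ee_pos|ft|wid';python3 -m inch '[[0,0,0,0,0.06,0],[0,0,0,0,0.059,0],[0,0,0,0,0,0]]' | egrep 'ee_pos|ft|wid'; python3 -c "
from goal import *
tilt(.396,.0195,.002,0)
s,d,T=wrist('w12')
from scipy.optimize import least_squares
X=cloud(d,T)
m=(X[...,2]>.008)&(X[...,2]<.016)&(np.hypot(X[...,0]-.400,X[...,1]-.0195)<.038)&(d['img'].min(-1)>90)
p=X[m];print(len(p),cv2.minEnclosingCircle(p[:,:2].astype(np.float32)))
for f in(.0265,):print(least_squares(lambda q:np.hypot(p[:,0]-q[0],p[:,1]-q[1])-f,[.4,.0195],loss='soft_l1',f_scale=.003).x)
"
```

```text
ee_pos: [0.3955, 0.0198, 0.0202]
ft_force: [-0.1, -0.6, -0.5]
width: 0.0864
ee_pos: [0.398, 0.02, 0.0203]
ft_force: [-0.4, 0.5, -0.4]
width: 0.087
t 25.275 cur-axes mm [ 2.  -0.7 49.3] rot deg [ 0.15 -0.   -0.25] tip [0.398  0.0199 0.0513] [ 0.68  0.09 -0.85  2.18  0.08  0.91  1.35]
2231 ((0.4001738429069519, 0.018493304029107094), 0.031218376010656357)
[0.39935573 0.01861875]
```

View pics/w12.png

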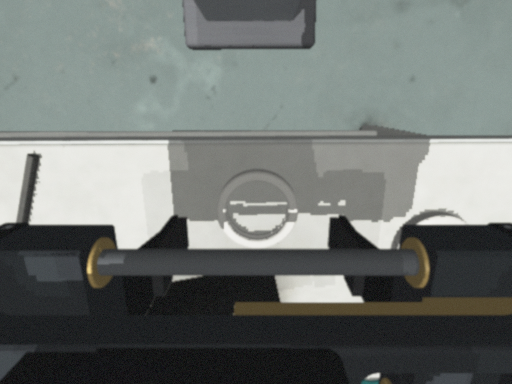

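```bash
python3 -m inch '[[0.07,-0.03,0.4,0,0,0],[0,0,0.5,0,0,0],[0,0,0.2,0,0,0],[0,0,0,0,0,0]]' | egrep 'ee_pos|ft|wid'; python3 -c "
from goal import *
tilt(.396,.019,.002,0)"
```

```text
ee_pos: [0.3929, 0.0182, -0.0239]
ft_force: [-0.3, 0.2, 0.0]
width: 0.0872
t 25.825 cur-axes mm [-3.   0.9  5.1] rot deg [-0.05  0.02 -0.19] tip [0.3929 0.0182 0.0071] [ 0.65  0.18 -0.83  2.22  0.18  0.81  1.26]
```

```bash
python3 -m inch '[[-0.06,0.015,0.12,0,0,0],[0,0,0,0,0,0]]' | egrep 'ee_pos|ft|wid'; python3 -m inch '[[0,0,0,0,0,0],[0,0,0,0,0,0],[0,0,0,0,0,0],[0,0,0,0,0,0],[0,0,0,0,0,0]]' -1 30| egrep 'ee_pos|ft|wid'; python3 -c "
from goal import *
tilt(.396,.019,.002,0)"
```

```text
ee_pos: [0.3966, 0.0187, -0.0281]
ft_force: [-0.8, 0.1, 0.2]
width: 0.0871
ee_pos: [0.3964, 0.0187, -0.0282]
ft_force: [0.4, 0.1, 1.9]
width: 0.0606
t 26.7 cur-axes mm [0.4 0.3 0.8] rot deg [-0.05  0.08 -0.22] tip [0.3963 0.0187 0.0028] [ 0.64  0.19 -0.83  2.22  0.2   0.8   1.24]
```

```bash
python3 -m inch '[[0,0,-0.5,0,0,0],[0,0,-1,0,0,0],[0,0,-1,0,0,0],[0,0,-1,0,0,0],[0,0.8,-0.8,0,0,0]]' | egrep 'ee_pos|ft|wid'; python3 -m inch '[[0,1,0,0,0,0],[0,1,0,0,0,0],[0,1,0,0,0,0],[0,1,0,0,0,0],[0,1,0,0,0,0.08]]' | egrep 'ee_pos|ft|wid'; python3 -c "
from goal import *
s,c,T=wrist('w13');held(c)
goal2((.5586,.255,2.9565),.104)"
```

```text
ee_pos: [0.3963, 0.0496, 0.1452]
ft_force: [1.1, 0.7, -1.6]
width: 0.0607
ee_pos: [0.3969, 0.2462, 0.1437]
ft_force: [0.2, -0.6, -0.5]
width: 0.0608
held: n 2548 plane [-0.0001 -0.     -0.0402] enc ((-0.004328260198235512, -0.0009181289933621883), 0.03160325065255165) fit [-0.0032 -0.0006]
t 28.0 shift mm goal axes [-89.1  34.5  89.1] cur axes [-122.3   31.9   33.3] rotvec deg [  0.43 -29.73   1.16] j [ 0.47  0.14 -1.18  1.88  0.14  1.21  0.65]
```

View pics/w13.png

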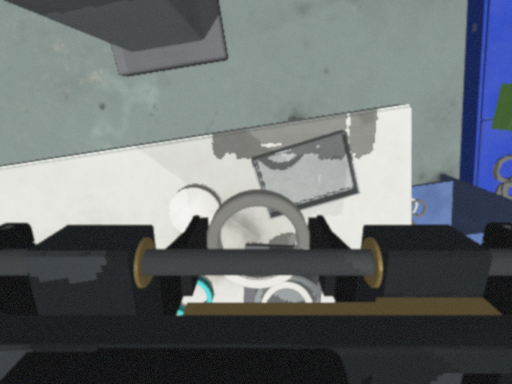

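```bash
python3 -m inch '[[-0.6,0.2,0,0,-0.083,0.01],[-0.6,0.2,0,0.003,-0.083,0],[-0.5,0.2,0.3,0,-0.082,0],[-0.4,0.2,0.3,0,0,0],[0,0,0,0,0,0]]' | egrep 'ee_pos|ft|wid'; python3 -c "
from goal import *
goal2((.5586,.255,2.9565),.104,-.0033,0)"
```

```text
ee_pos: [0.4914, 0.2616, 0.1396]
ft_force: [-0.2, 0.1, -1.1]
width: 0.0609
t 28.625 shift mm goal axes [-8.5  5.9 40. ] cur axes [-8.7  5.6 40. ] rotvec deg [ 0.21 -0.16  0.88] j [ 0.44  0.1  -1.33  2.04  0.7   0.93  0.14]
```

```bash
python3 -m inch '[[-0.2,0.15,0.3,0,0,0.0075],[0,0,0.5,0,0,0],[0,0,0.2,0,0,0],[0,0,0,0,0,0]]' | egrep 'ee_pos|ft|wid'; python3 -c "
from goal import *
s,c,T=wrist('w14');held(c);P=tpts(c,T);fittube(P)
goal2((.5586,.255,2.9565),.064,-.0033,0)"
```

```text
ee_pos: [0.5184, 0.2629, 0.1099]
ft_force: [-0.5, -1.0, -1.1]
width: 0.0606
held: n 2549 plane [-0.0009 -0.0007 -0.04  ] enc ((-0.0042570168152451515, -0.0004788879014085978), 0.03154444321990013) fit [-0.0034 -0.0005]
tube [0.5584 0.2549 2.9556] cost 0.02855737680230373 medres 0.0005670962110718436 n 5571
mouth [0.53207451 0.25987776 0.09286224]
t 29.175 shift mm goal axes [-0.2 -0.7 41.6] cur axes [-0.2 -0.9 41.6] rotvec deg [0.2  0.03 0.04] j [ 0.33  0.26 -1.24  2.03  0.89  0.95  0.  ]
```

View pics/w14.png

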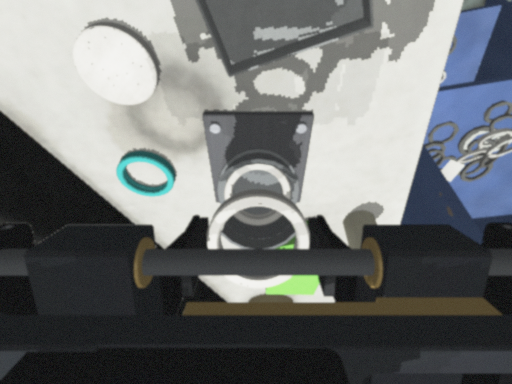

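Held ring (258,235) lines up with the tube, where the first ring is visible at (257,185). I lower it.

```bash
python3 -m inch '[[0,-0.01,0.4,0,0,0],[0,0,0.4,0,0,0],[0,0,0.2,0,0,0],[0,0,0,0,0,0]]' | egrep 'ee_pos|ft|wid'; python3 -c "
from goal import *
goal2((.5586,.255,2.9565),.018,-.0033,0)"
```

```text
ee_pos: [0.5382, 0.2591, 0.0756]
ft_force: [-0.3, -0.1, -1.0]
width: 0.0609
t 29.675 shift mm goal axes [-0.  -0.3 47.3] cur axes [ 0.  -0.5 47.3] rotvec deg [0.19 0.02 0.02] j [ 0.25  0.35 -1.16  2.03  1.01  0.94 -0.07]
```

```bash
python3 -m inch '[[0,0,0.2,0,0,0],[0,0,0.2,0,0,0],[0,0,0,0,0,0]]' | egrep 'ee_pos|ft|wid'; python3 -c "
from goal import *
goal2((.5586,.255,2.9565),.018,-.0033,0)"
```

```text
ee_pos: [0.5461, 0.2573, 0.0609]
ft_force: [0.3, -0.2, -1.4]
width: 0.0607
t 30.05 shift mm goal axes [-0.3  0.  30.5] cur axes [-0.3 -0.1 30.5] rotvec deg [ 0.15 -0.02  0.01] j [ 0.23  0.39 -1.13  2.03  1.06  0.93 -0.1 ]
```

```bash
python3 -m inch '[[0,0,0.2,0,0,0],[0,0,0.2,0,0,0],[0,0,0.15,0,0,0],[0,0,0,0,0,0]]' | egrep 'ee_pos|ft|wid'; python3 -c "
from goal import *
goal2((.5586,.255,2.9565),.018,-.0033,0)"
```

```text
ee_pos: [0.5569, 0.2556, 0.0418]
ft_force: [-0.2, 0.7, -1.4]
width: 0.0608
t 30.55 shift mm goal axes [-0.3 -0.2  8.6] cur axes [-0.3 -0.3  8.6] rotvec deg [ 0.17 -0.01  0.02] j [ 0.2   0.44 -1.08  2.02  1.12  0.92 -0.13]
```

```bash
python3 -m inch '[[0,0,0.07,0,0,0],[0,0,0,0,0,0]]' | egrep 'ee_pos|ft|wid'; python3 -m inch '[[0,0,0.05,0,0,0],[0,0,0,0,0,0]]' | egrep 'ee_pos|ft|wid'; python3 -c "
from goal import *
goal2((.5586,.255,2.9565),.018,-.0033,0)"
```

```text
ee_pos: [0.5584, 0.2555, 0.04]
ft_force: [-0.6, -0.4, -1.4]
width: 0.0605
ee_pos: [0.5593, 0.2553, 0.0382]
ft_force: [-1.0, -0.3, -1.1]
width: 0.0607
t 31.05 shift mm goal axes [ 0.  -0.4  4.2] cur axes [ 0.  -0.4  4.2] rotvec deg [0.18 0.03 0.02] j [ 0.19  0.45 -1.07  2.02  1.13  0.92 -0.14]
```

```bash
python3 -m inch '[[0,0,0.05,0,0,0],[0,0,0,0,0,0]]' | egrep 'ee_pos|ft|wid'; python3 -m inch '[[0,0,0.025,0,0,0],[0,0,0,0,0,0]]' | egrep 'ee_pos|ft|wid';python3 -m inch '[[0,0,0.025,0,0,0],[0,0,0,0,0,0]]' | egrep 'ee_pos|ft|wid'; python3 -c "
from goal import *
goal2((.5586,.255,2.9565),.018,-.0033,0)"
```

```text
ee_pos: [0.5603, 0.2551, 0.0364]
ft_force: [-0.3, -0.7, -0.8]
width: 0.0611
ee_pos: [0.5608, 0.2551, 0.0358]
ft_force: [0.3, -0.4, -0.9]
width: 0.0608
ee_pos: [0.561, 0.2551, 0.0355]
ft_force: [-9.8, -3.4, 12.4]
width: 0.0606
t 31.8 shift mm goal axes [ 0.1 -0.5  1.1] cur axes [ 0.1 -0.5  1.1] rotvec deg [0.15 0.09 0.05] j [ 0.19  0.45 -1.07  2.02  1.14  0.92 -0.15]
```

Contact at exactly the expected stack height. I release, withdraw and check.

```bash
python3 -m inch '[[0,0,-0.015,0,0,0],[0,0,0,0,0,0],[0,0,0,0,0,0],[0,0,0,0,0,0],[0,0,0,0,0,0]]' 1 | egrep 'ee_pos|ft|wid'; python3 -m inch '[[0,0,-0.5,0,0,0],[0,0,-0.8,0,0,0],[0,0,-0.8,0,0,0],[0,0,-0.7,0,0,0],[0,0,0,0,0,0]]' | egrep 'ee_pos|ft|wid'
python3 - <<'E'
from h import *
s,c,T=wrist("w15");print(s["joint_positions"].round(2))
X=cloud(c,T);q=(.5586,.255,2.9565);Q=(X-np.array([q[0],q[1],.046]))@tubeR(q[2])
r=np.hypot(Q[...,0],Q[...,1]);m=(r<.032)&(c["depth"]>0)&(Q[...,2]>.002)&(Q[...,2]<.05)
p=Q[m];print(np.histogram(p[:,2],bins=np.arange(.002,.05,.004)))
top=p[(p[:,2]>.027)&(p[:,2]<.034)];A=np.c_[top[:,:2],np.ones(len(top))];print(len(top),np.linalg.lstsq(A,top[:,2],rcond=None)[0].round(4),top.mean(0))
c=camera("scene");cv2.imwrite("pics/s5.png",cv2.resize(c["img"][190:300,80:240],None,fx=5,fy=5,interpolation=2)[:,:,::-1])
E
```

```text
ee_pos: [0.561, 0.255, 0.0353]
ft_force: [-0.3, -0.3, 0.5]
width: 0.0863
ee_pos: [0.5065, 0.2657, 0.1344]
ft_force: [-0.2, -1.1, -1.4]
width: 0.0872
[ 0.39  0.18 -1.3   2.02  0.8   0.96  0.07]
(array([606, 849,  43,  86, 109,  66, 715, 632,   0,   0,   0]), array([0.002, 0.006, 0.01 , 0.014, 0.018, 0.022, 0.026, 0.03 , 0.034,
       0.038, 0.042, 0.046]))
1334 [-0.0003  0.0018  0.0299] [0.00041987 0.0004064  0.02988246]
```

View pics/w15.png

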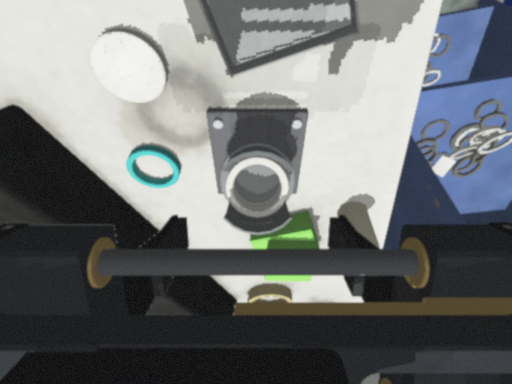

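View pics/s5.png

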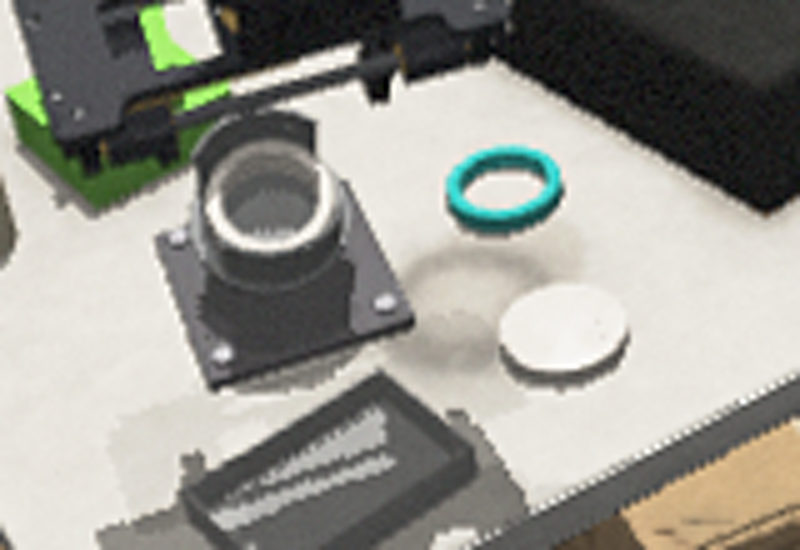

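Top face of the stack at tube z 29.9 mm (expected 30), flat to about 0.1°. One check that the other parts are unmoved, then hand in.

Run:
```python
from h import *
a=dict(np.load("scene0.npz"));b=camera("scene");A=cloud(a);B=cloud(b)
for n,(x,y,r) in dict(disc=(.4347,.1589,.045),large=(.3927,-.3365,.05)).items():
    for Y,e in((A,a),(B,b)):
        m=(Y[...,2]>.008)&(Y[...,2]<.022)&(np.hypot(Y[...,0]-x,Y[...,1]-y)<r)&(e["depth"]>0);print(n,m.sum(),Y[m].mean(0).round(4))
print(read_state()["ft_force"],read_state()["time"])
from bench import close_job
print(close_job())
```

```text
disc 342 [0.4339 0.1644 0.0106]
disc 343 [0.4335 0.1636 0.0108]
large 195 [ 0.3861 -0.3287  0.0125]
large 183 [ 0.3867 -0.3288  0.0126]
[ 0.01311284 -0.39354611 -0.8037449 ] 33.2
the job is handed in; nothing more can be done
None
```

Both small steel rings are in the inclined tube, flat on each other and fully down on its floor, and the job was handed in at about 33 s of the 64 s allowed.

**Final checks**
- **First ring:** its top face measured 18.1 mm up the tube axis (18 expected).
- **Stack:** after the second ring the top face measured 29.9 mm (30 expected), flat to about 0.1°.
- **Other parts:** the solid disc and large ring are where they were, to within 1 mm. The turquoise ring was not touched.
- **Robot:** the hand was clear of everything, and the highest force I read was about 16 N.

**What disagreed with the description or went wrong**
- **Fingertip offset:** the true fingertips sit about 31 mm short of the reported TCP. My first grip therefore closed in the air above the right-hand ring without moving it. I measured the offset from the cameras and a light touch on the bench, then corrected for it.
- **Joint limits:** on the first approach to the tube, joints 3 and 7 ran to the ends of their range. Joint 7 read −2.603 against a limit of −2.6, about the size of the reading noise, so I can't rule out a tiny overshoot. I backed off and turned the hand half round.
- **Tester base:** it starts at about x 0.447 behind the left ring, not 0.48. I drew that ring about 16 mm toward the robot with the hand leaned back, then regripped it upright.

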